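Night setup: swap salt lamp and candle on the charger

TASK

Get the bedside top ready for the night: before moving the lamp or the candle, switch the charger off at its toggle; then swap the salt lamp and the candle, so that the lamp stands upright in the middle of the white charging dock and the candle in the middle of the cork mat, both set down gently, and only when both are in place switch the charger fully on again. At any point put every small cosmetic pot that is there into the wooden tray, upright on its floor, and leave everything else where it is.

Things in the scene. Friction and masses are not known exactly. Their poses are not given: they have to be found in the camera images.
- dock: round white charging dock with a grey ring on top, fixed to the table, 144 mm across, 10 mm high; origin at the centre of its underside, so its top is 10 mm above the origin. The candle stands on it at the start
- mat: round cork mat, fixed, 144 mm across, 8 mm thick; origin at the centre of its underside. The lamp stands on it at the start
- lamp: cordless salt lamp, 0.35 kg: wooden foot 68 mm across and 18 mm high, glowing orange rock above it (66 mm at its widest, 40 mm up, tapering from 62 mm across at 70 mm up to 26 mm at 108 mm), and on top a brass knob 22 mm across from 108 to 136 mm up, by which it can be lifted from above; origin at the centre of its underside, z up
- candle: candle in a ribbed olive-yellow jar, an upright cylinder 66 mm across over its ribs (64 mm for the fingers) and 62 mm tall, 0.3 kg; origin at the centre of its underside, z up
- switch (a joint): the charger's toggle lever: 0 = off (leaning to -x of the switch box, its black-marked end), 1.0 = on (leaning to +x, its green-marked end); it stays where it is left
- switch_tip (a point): centre of the red ball, 26 mm across, at the end of the toggle lever, 60 mm from the hinge
- switch_base: cream switch box, fixed, 70 (x) x 50 (y) x 25 mm high; origin at the centre of its underside; the lever's hinge lies along its y axis, 22 mm above the origin, and the lever swings in its x-z plane
- tray: open wooden tray, fixed, 250 (x) x 110 (y) x 35 mm high, walls and floor 5 mm thick; origin at the centre of its underside
- pot1: white cosmetic pot with a pink cap, an upright cylinder 40 mm across and 34 mm tall, 60 g; origin at the centre of its underside, z up. May be absent.
- pot2: amber cosmetic pot with a white cap, an upright cylinder 36 mm across and 36 mm tall, 60 g; origin at the centre of its underside, z up. May be absent.
- pot3: blue cosmetic tin with an aluminium cap, an upright cylinder 42 mm across and 30 mm tall, 60 g; origin at the centre of its underside, z up. May be absent.
- pot4: white cosmetic pot with a green cap, an upright cylinder 34 mm across and 36 mm tall, 60 g; origin at the centre of its underside, z up. May be absent.
- clock: white cube alarm clock, 60 mm each way, loose, not part of the job; origin at the centre of its underside
- remote: dark grey remote control lying flat, 42 (x) x 150 (y) x 18 mm high, loose, not part of the job; origin at the centre of its underside
- glasses_case: blue glasses case, 60 (x) x 160 (y) x 42 mm high, loose, not part of the job; origin at the centre of its underside
- mug: blue mug, 80 mm across, 90 mm tall, loose, not part of the job; origin at the centre of its underside
- bust: small bronze-brown bust, 60 mm foot, 139 mm tall, loose, not part of the job; origin at the centre of its underside
- tissue_box: pink tissue box, 115 (x) x 230 (y) x 70 mm high, loose, not part of the job; origin at the centre of its underside
Things that resemble listed ones, but are neither listed nor needed, are in the scene too. Of the things like the dock, leave any that is green; of the rest the larger one is meant.

How it is judged (in metres and radians):
On the way, in this order (a step that is already met when the one before it is completed fails the run):
1. the charger is switched off while the candle is still on or by the dock and the lamp on or by the mat (value of joint switch below 0.15 rad and horizontal distance between candle and dock below 0.075 m and horizontal distance between lamp and mat below 0.075 m and z of candle in the frame of dock below 0.02 m and z of lamp in the frame of mat below 0.02 m), for 0.2 s.
2. with the charger off, the lamp stands in the middle of the dock and the candle in the middle of the mat (value of joint switch below 0.15 rad and horizontal distance between lamp and dock below 0.022 m and z of lamp in the frame of dock between 0.006 and 0.014 m and angle between each of lamp, candle's own z axis and vertical below 0.1 rad and linear speed of each of lamp, candle below 0.03 m/s and horizontal distance between candle and mat below 0.028 m and z of candle in the frame of mat between 0.004 and 0.012 m), for 0.3 s.
3. the charger is switched on again (value of joint switch above 0.85 rad), for 0.2 s.
At the end, for the whole second after the job is handed in: The lamp stands upright and still on the dock within 22 mm of its centre, the candle upright and still on the mat within 28 mm of its centre, every pot that is present stands upright on the tray's floor, and the charger's toggle is on (above 0.85) (horizontal distance between lamp and dock below 0.022 m and z of lamp in the frame of dock between 0.006 and 0.014 m and angle between each of lamp, candle's own z axis and vertical below 0.1 rad and linear speed of each of lamp, candle, pot1, pot2, pot3, pot4 below 0.03 m/s and horizontal distance between candle and mat below 0.028 m and z of candle in the frame of mat between 0.004 and 0.012 m and value of joint switch above 0.85 rad and x of pot1 in the frame of tray between -0.12 and 0.12 m and y of pot1 in the frame of tray between -0.05 and 0.05 m and z of pot1 in the frame of tray between 0 and 0.012 m and angle between each of pot1, pot2, pot3, pot4's own z axis and vertical below 0.15 rad and x of pot2 in the frame of tray between -0.12 and 0.12 m and y of pot2 in the frame of tray between -0.05 and 0.05 m and z of pot2 in the frame of tray between 0 and 0.012 m and x of pot3 in the frame of tray between -0.12 and 0.12 m and y of pot3 in the frame of tray between -0.05 and 0.05 m and z of pot3 in the frame of tray between 0 and 0.012 m and x of pot4 in the frame of tray between -0.12 and 0.12 m and y of pot4 in the frame of tray between -0.05 and 0.05 m and z of pot4 in the frame of tray between 0 and 0.012 m); the robot touches nothing.
It fails at once if a bystander (clock, remote, glasses case, mug, bust, tissue box) is moved more than 3 cm or tipped (distance of any of clock, remote, glasses_case, mug, bust, tissue_box from where it was at the start of the episode above 0.03 m or angle between any of clock, remote, glasses_case, mug, bust, tissue_box's own z axis and vertical above 0.5 rad).
It fails at once if the lamp or the candle is tipped over (angle between any of lamp, candle's own z axis and vertical above 0.8 rad).
It fails at once if the lamp is dropped or banged on the dock, or the candle on the mat (contact force between lamp and dock above 60 N or contact force between candle and mat above 60 N).
Of pot1, pot2, pot3, pot4 only 2 to 4 are there at a start; the rules pass over those that are not, and their reading is None.
At some moment in a run one of candle, pot1, pot2, pot3, pot4 may be knocked a few centimetres aside while the robot is not near it.
It also fails if it takes over 210 s, if anything falls off the work surface, if the arm or the gripper's body presses on something with over 40 N, if the wrist force passes 120 N, or if a joint passes its speed limit or range.

ROBOT

A 6-joint arm with a two-finger parallel gripper is mounted at the origin on the work surface. World frame = base frame: x ahead of the robot, y to its left, z up, the work surface at z = 0. Lengths are in mm, angles in rad, forces in N, time in s.
With the tool pointing down it reaches from about 350 to 975 mm from the base axis. Payload 4.9 kg.
Tool frame: the origin (TCP) lies at the centre of the arm's flange, where the gripper is bolted on; the fingertips stand env.finger_overhang ahead of it and the grasp point (between the pads) lies 155 mm ahead of it (env.finger_overhang is the distance from the TCP to the fingertips, in mm); y points along the fingers, z is the direction in which the jaws open and shut, and the axes are right-handed (so a half turn about y gives the same grasp; the last joint's range is limited). The gripper opens to 85 mm and grips with 20 to 120 N. Pads are 22 mm wide; open, the fingers measure 114 mm over their backs; the gripper's body (76 mm by 85 mm) begins 54 mm behind the grasp point. The pads swing forward as they close: fully open they stand 13 mm farther back than shut.
Start: joints at [-1.454, 0.053, 1.613, -0, 1.476, -0.119], TCP at [146.009, -607.688, 404.704] pointing down, gripper open.
Joint ranges: [-3.01, 3.01], [-1.01, 2.22], [0.06, 2.58], [-1.02, 4.17], [0.09, 2.62], [-3.14, 3.14]. Speed limits (rad/s): [2.57, 2.57, 3.14, 3.14, 3.14, 3.14].

INTERFACE

Orientations are given as a 3x3 rotation matrix whose columns are the frame's x, y, z axes.
In Python, from bench import env gives the robot as it stands.
- The arm moves only by the tool send_rows, never from a script. Its argument "moves" is a list of rows, each an object of numbers: "wx", "wy", "wz": the turn, a rotation vector about the tool's x, y, z in degrees; "dx", "dy", "dz": the shift along the tool's x, y, z in mm; "fingers": the closure, from -1 (fully open) to 1 (shut). In form: [{"wx": .., "wy": .., "wz": .., "dx": .., "dy": .., "dz": .., "fingers": ..}, ...]. A call has exactly 10 rows; each row is the pose to reach, as a shift and turn from the pose commanded when the call began, along the tool's axes at that moment; what a row does not reach only later rows make up. A row lasts 1/10 s, in which the tool goes at most 50 mm and 8.59 degrees, less where a joint would pass 70% of its speed; a pose out of reach is approached as far as the arm can. A call with a gripper value outside its range is refused whole. The fingers move at their own pace and stop on an object; "grip_force" is the grip in N (left out, the last holds). Time passes only in rows, so rows that repeat a pose let the fingers close, or fill a call up. It gives the time, the measured TCP pose, the force and the opening at its end, in the units of the state.
- env.observe(): the state, without advancing time (a new reading comes with each control period).
- env.read_camera(name): name is "side" or "top"; returns a dict with "frame" (480x640x3 uint8, red, green, blue), "fov_y" (degrees; the focal length in pixels is half the picture's height over the tangent of half this angle, whatever the lens; pixels are square), "cx", "cy" (the principal point, pixels), "R" (3x3) and "t" (3): a world point X has camera coordinates R X + t. Camera axes: x right, y down, z forward; pixel columns grow to the right and rows downward; lengths in mm; the calibration is good to about 2 mm. A picture is of the moment at which its call begins. There is no depth.
- env.finish_job(): hands the job in, once; it reports no verdict.
The state is a dict: "clock": time; "qpos": joint angles; "qvel": joint speeds; "joint_efforts": joint torques, N m; "tcp_pos": TCP position; "tool_rot": TCP orientation; "wrist_force": force on the tool from outside, world axes, zero at the start; "torque": the same for the moment, N m; "grip_width": finger opening in mm.
Only numpy, scipy, OpenCV 4.12 (cv2) and the standard library are available. Lean on these libraries where they do the work, as an engineer would, in place of code of your own. Each camera call takes 0.05 s, during which the arm holds its last target.

## Working session

There is one attempt and no reset: what is moved stays moved. The work goes in short steps, Python scripts to look and compute and a tool call to move; the robot and the scene stay as the last step left them, time stands still between calls to the robot, and variables do not carry over. Pictures are saved under pics/ and viewed, and the job is handed in when it is done.

Besides the shell and the picture viewer there is one more tool, called after "Emit:" as a command line: name --argument value ..., lists and objects as JSON in quotes. send_rows: Moves the arm, as the interface text tells. Its arguments: {"type":"object","properties":{"moves":{"type":"array","items":{"type":"object","properties":{"wx":{"type":"number"},"wy":{"type":"number"},"wz":{"type":"number"},"dx":{"type":"number"},"dy":{"type":"number"},"dz":{"type":"number"},"fingers":{"type":"number"}}}},"grip_force":{"type":"number"}},"required":["moves"]}

```bash
ls; mkdir -p pics; python3 - <<'E'
from bench import env
import cv2,numpy as np
print(env.observe()); print(env.finger_overhang)
for n in("side","top"):
    c=env.read_camera(n); cv2.imwrite(f"pics/{n}0.png",c["frame"][:,:,::-1])
    print(n,c["fov_y"],c["cx"],c["cy"],c["R"],c["t"],{k for k in c})
E
```

```text
pics
{'clock': 0.0, 'qpos': array([-1.45399181e+00,  5.33574056e-02,  1.61427553e+00, -8.86631088e-06,
        1.47601096e+00, -1.18985572e-01]), 'qvel': array([ 8.70657618e-05,  7.65894045e-04,  8.85257910e-04, -1.00435433e-03,
       -6.07169102e-07, -1.09922698e-03]), 'joint_efforts': array([ 1.48485644e-03, -3.93678403e+01, -3.70177245e+01,  5.75408785e-05,
        6.95483352e-03, -6.61927366e-07]), 'tcp_pos': array([ 145.98419434, -607.43915951,  403.47335506]), 'tool_rot': array([[-9.72329903e-01, -2.47815726e-04,  2.33611855e-01],
       [-2.33611868e-01,  2.03623191e-03, -9.72327799e-01],
       [-2.34729794e-04, -9.99997896e-01, -2.03778187e-03]]), 'wrist_force': array([ 0.09164811, -0.29475214,  0.57892777]), 'torque': array([-0.03573472,  0.01501239,  0.00637297]), 'grip_width': 85.18524039905135}
173.4
side 57.11269551918475 321.35689586887503 245.2752794127734 [[-0.8237643  -0.56684838 -0.00976172]
 [-0.40698861  0.60326199 -0.68588282]
 [ 0.39468044 -0.56103287 -0.72764653]] [439.10487922 237.95205344 824.76177421] {'fov_y', 'cy', 'R', 'cx', 't', 'frame'}
top 57.92372467423238 320.34448631523134 243.49380808638216 [[ 0.00398547 -0.99992119 -0.01190475]
 [-0.99546011 -0.00283501 -0.09513746]
 [ 0.09509621  0.01222987 -0.99539296]] [ 54.85053208 522.9190279  855.20495072] {'fov_y', 'cy', 'R', 'cx', 't', 'frame'}
```

View pics/top0.png

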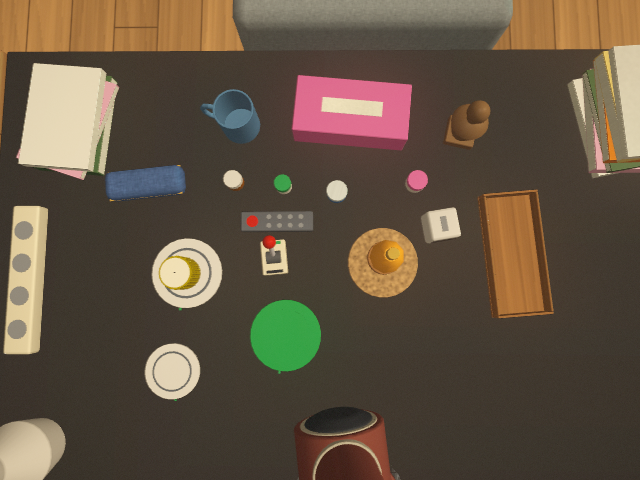

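View pics/side0.png

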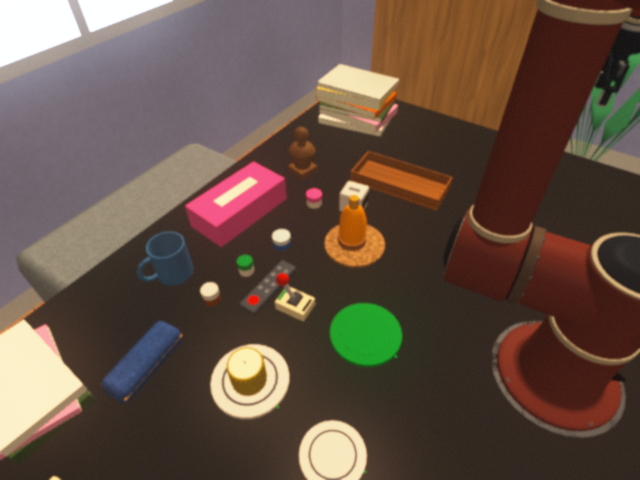

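Top view: dock candidates are the large white disc with the candle at (187,273), the small white disc at (172,371) and the green disc at (286,335). I choose the large white one, as described. There is one lamp at (388,257) on the mat, and one switch with its red ball at (269,242). The remote's red button at (252,221) could be mistaken for that ball. Pots: amber/white (233,179), green (283,184), blue/alu (337,190), pink (418,180).

```bash
cat > h.py <<'E'
import numpy as np,cv2
from bench import env
def cam(n):
    c=env.read_camera(n); c["f"]=c["frame"].shape[0]/2/np.tan(np.radians(c["fov_y"])/2)
    c["bgr"]=c["frame"][:,:,::-1].copy(); c["hsv"]=cv2.cvtColor(c["bgr"],cv2.COLOR_BGR2HSV); return c
def ray(c,p):
    R,t=np.array(c["R"]),np.array(c["t"])
    d=R.T@np.array([(p[0]-c["cx"])/c["f"],(p[1]-c["cy"])/c["f"],1]); return -R.T@t,d/np.linalg.norm(d)
def onz(c,p,z):
    o,d=ray(c,p); return o+d*(z-o[2])/d[2]
def tri(c1,p1,c2,p2):
    a,u=ray(c1,p1);b,v=ray(c2,p2)
    s=np.linalg.lstsq(np.stack([u,-v],1),b-a,rcond=None)[0]
    x,y=a+s[0]*u,b+s[1]*v; return (x+y)/2,np.linalg.norm(x-y)
def proj(c,X):
    q=np.array(c["R"])@np.array(X,float)+np.array(c["t"]); return np.array([c["cx"]+c["f"]*q[0]/q[2],c["cy"]+c["f"]*q[1]/q[2]])
def comps(m,amin=15):
    n,l,s,ce=cv2.connectedComponentsWithStats(m.astype(np.uint8)); return [(tuple(ce[i].round(1)),s[i,4],tuple(s[i,:4])) for i in range(1,n) if s[i,4]>=amin]
def crop(c,x,y,w,h,k,name):
    cv2.imwrite(name,cv2.resize(c["bgr"][y:y+h,x:x+w],None,fx=k,fy=k,interpolation=cv2.INTER_CUBIC))
E
python3 - <<'E'
from h import *
t=cam("top");s=cam("side")
crop(t,120,160,360,240,2,"pics/tcrop.png");crop(s,190,160,280,260,2,"pics/scrop.png")
# scale/lens checks
for n,z,ps in [("tray rim",35,[(480,192),(538,190),(552,315),(495,317)])]:
    P=np.array([onz(t,p,z) for p in ps]);print(n,P.round(0)[:,:2].tolist(),np.linalg.norm(P-np.roll(P,-1,0),axis=1).round(0))
for c,nm in((t,"top"),(s,"side")):
    H,S,V=[c["hsv"][:,:,i].astype(int) for i in range(3)]
    print(nm,"red",[(x,onz(c,x[0],75).round(0)[:2]) for x in comps(((H<5)|(H>175))&(S>200)&(V>120),20)][:8])
    g=comps((H>50)&(H<75)&(S>150)&(V>80),40);print("green",g)
    for x in g: print(onz(c,x[0],10).round(0),onz(c,x[0],36).round(0))
E
```

```text
tray rim [[627.0, -266.0], [632.0, -383.0], [382.0, -399.0], [378.0, -288.0]] [117. 250. 112. 251.]
top red [(((np.float64(251.8), np.float64(220.9)), np.int32(92), (np.int32(247), np.int32(216), np.int32(11), np.int32(11))), array([561., 188.])), (((np.float64(268.6), np.float64(241.5)), np.int32(121), (np.int32(263), np.int32(236), np.int32(12), np.int32(12))), array([522., 155.]))]
green [((np.float64(281.9), np.float64(182.4)), np.int32(198), (np.int32(275), np.int32(175), np.int32(15), np.int32(16))), ((np.float64(285.2), np.float64(335.1)), np.int32(3918), (np.int32(251), np.int32(300), np.int32(70), np.int32(73)))]
[653. 138.  10.] [646. 135.  36.]
[337. 127.  10.] [340. 125.  36.]
side red [(((np.float64(282.3), np.float64(278.8)), np.int32(105), (np.int32(277), np.int32(274), np.int32(12), np.int32(11))), array([521., 155.])), (((np.float64(253.0), np.float64(299.7)), np.int32(76), (np.int32(248), np.int32(296), np.int32(11), np.int32(9))), array([536., 227.]))]
green [((np.float64(244.1), np.float64(260.9)), np.int32(168), (np.int32(237), np.int32(255), np.int32(16), np.int32(14))), ((np.float64(365.6), np.float64(334.1)), np.int32(3677), (np.int32(329), np.int32(303), np.int32(74), np.int32(64)))]
[663. 123.  10.] [645. 139.  36.]
[334. 134.  10.] [327. 149.  36.]
```

View pics/tcrop.png

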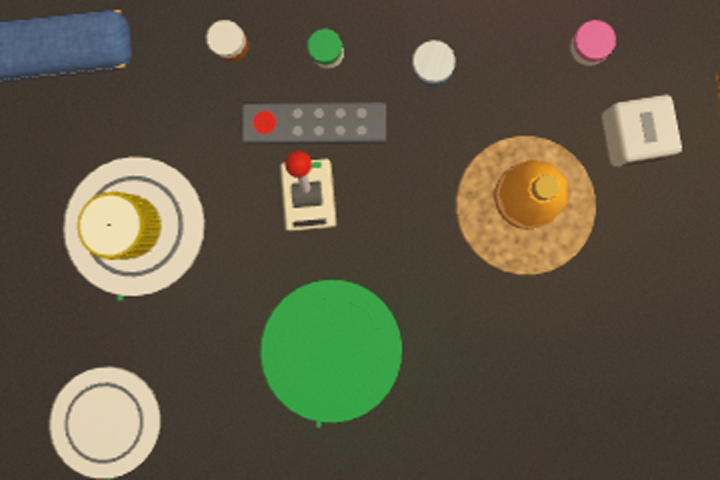

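View pics/scrop.png

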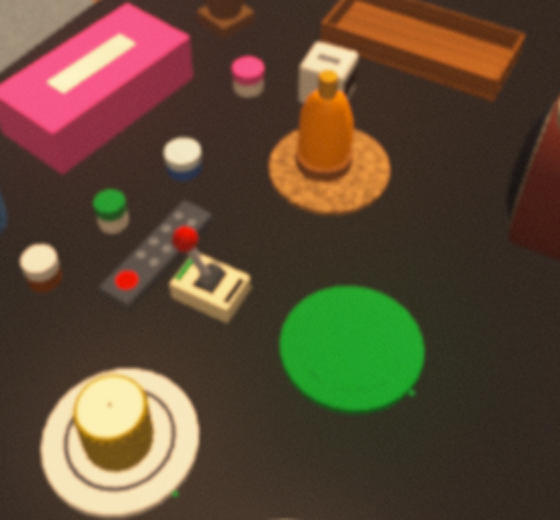

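```bash
cat > meas.py <<'E'
from h import *
def blob(c,m,near,r=45,hull=True):
    m=m.astype(np.uint8); m=cv2.morphologyEx(m,cv2.MORPH_CLOSE,np.ones((3,3)))
    best=None
    for k in cv2.findContours(m,cv2.RETR_EXTERNAL,cv2.CHAIN_APPROX_NONE)[0]:
        if len(k)<12: continue
        e=cv2.fitEllipse(cv2.convexHull(k) if hull and len(cv2.convexHull(k))>5 else k)
        d=np.hypot(e[0][0]-near[0],e[0][1]-near[1])
        if d<r and (best is None or cv2.contourArea(k)>best[2]): best=(e[0],e[1],cv2.contourArea(k))
    return best
def masks(c):
    H,S,V=[c["hsv"][:,:,i].astype(int) for i in range(3)]
    return H,S,V
def report(c,name,m,near,z,r=25):
    b=blob(c,m,near,r)
    if b is None: print(name,"none");return
    p=onz(c,b[0],z); print(name,np.round(b[0],1),"ax",np.round(b[1],1),"XY",p.round(1)[:2]); return p
E
python3 - <<'E'
from meas import *
for n in("top","side"):
    c=cam(n);H,S,V=masks(c);print(n)
    top=n=="top"
    w=(S<60)&(V>140)
    P=(lambda a,b:a if top else b)
    for nm,px in (("cap2",P((233,179),(209,291))),("cap3",P((337,190),(281,237))),("dock",P((187,273),(250,380))),("cand",P((180,272),(246,362))),("body",P((190,273),(246,375))),("ring",P((160,300),(225,400))),("knob",P((392,254),(353,201))),("mat",P((365,240),(370,258))),("box",P((274,270),(306,305))),("pink",P((418,180),(314,195)))): print(nm,px,c["hsv"][px[1],px[0]])
E
```

```text
top
cap2 (233, 179) [ 19  49 227]
cap3 (337, 190) [ 23  37 221]
dock (187, 273) [ 22  63 241]
cand (180, 272) [ 22  63 241]
body (190, 273) [ 24 232 186]
ring (160, 300) [14 68 64]
knob (392, 254) [ 21 177 215]
mat (365, 240) [ 17 142 200]
box (274, 270) [18 43 59]
pink (418, 180) [171 128 225]
side
cap2 (209, 291) [ 21  63 246]
cap3 (281, 237) [ 22  49 243]
dock (250, 380) [ 20 215 128]
cand (246, 362) [ 24  82 249]
body (246, 375) [ 25  74 252]
ring (225, 400) [ 22  62 247]
knob (353, 201) [ 16 221 171]
mat (370, 258) [ 15 189 219]
box (306, 305) [ 18 123 114]
pink (314, 195) [171 164 247]
```

```bash
cat > m1.py <<'E'
from meas import *
def run():
  for n in("top","side"):
    c=cam(n);H,S,V=masks(c);print(n)
    top=n=="top";P=(lambda a,b:a if top else b)
    white=(S<110)&(V>140)
    nd=(V>105)
    report(c,"dock",(V>110)&(H<40),P((187,273),(250,380)),10)
    report(c,"mat",(V>90)&(H<26)&(S>100),P((382,262),(355,244)),8)
    report(c,"candtop",(S<(95 if not top else 75))&(V>225),P((180,272),(246,362)),P(72,72),15)
    # candle base in the body
    report(c,"pot1 pink",(H>160)&(H<178)&(S>90)&(V>120),P((418,180),(314,195)),34)
    report(c,"pot2 white",white,P((233,179),(209,291)),36)
    report(c,"pot3 alu",white,P((337,190),(281,237)),30)
    report(c,"pot4 green",(H>50)&(H<75)&(S>150)&(V>80),P((283,184),(245,262)),36)
    report(c,"ball",((H<5)|(H>175))&(S>200)&(V>120),P((269,242),(283,279)),75,10)
    report(c,"knob",(H>18)&(H<24)&(S>140)&(S<185)&(V>195) if top else (H>12)&(H<20)&(V<190)&(V>90)&(S>190),P((392,254),(353,201)),P(144,144),9)
  
if __name__=="__main__": run()
E
python3 m1.py; python3 - <<'E'
from h import *
c=cam("top"); crop(c,250,225,60,60,12,"pics/sw.png"); crop(c,340,220,85,85,8,"pics/lamp.png")
s=cam("side"); crop(s,265,260,60,65,10,"pics/sws.png")
E
```

```text
top
dock [186.6 272.7] ax [69.1 71.3] XY [462.9 332.2]
mat [382.4 262.2] ax [69.6 70.6] XY [486.  -71.1]
candtop [186.5 272.7] ax [67.2 69.2] XY [461.3 312.5]
pot1 pink [417.  179.9] ax [20.2 21.1] XY [ 652.3 -139.4]
pot2 white [232.4 178.8] ax [17.6 19.6] XY [653.8 236.3]
pot3 alu [336.7 190. ] ax [20.5 20.7] XY [632.1  23.7]
pot4 green [282.  182.3] ax [15.7 16.1] XY [646.5 135. ]
ball [268.8 241.4] ax [11.8 12.2] XY [521.7 155. ]
knob [393.4 252.9] ax [10.5 11.3] XY [495.2 -72.6]
side
dock [249.5 380.9] ax [73.3 82.5] XY [459.5 339.1]
mat [354.1 233.3] ax [63.1 71.8] XY [501.8 -95. ]
candtop none
pot1 pink [313.5 194.3] ax [14.3 17.1] XY [ 649.7 -134.3]
pot2 white [209.  289.7] ax [16.6 18.6] XY [652.2 240.3]
pot3 alu [280.7 235.5] ax [14.9 18.5] XY [630.1  26.8]
pot4 green [244.3 261. ] ax [14.1 15.8] XY [644.  138.8]
ball [282.3 278.7] ax [10.6 11.8] XY [521.5 154.5]
knob [353.4 203.9] ax [ 9.1 12.3] XY [483.4 -50.6]
```

View pics/sw.png

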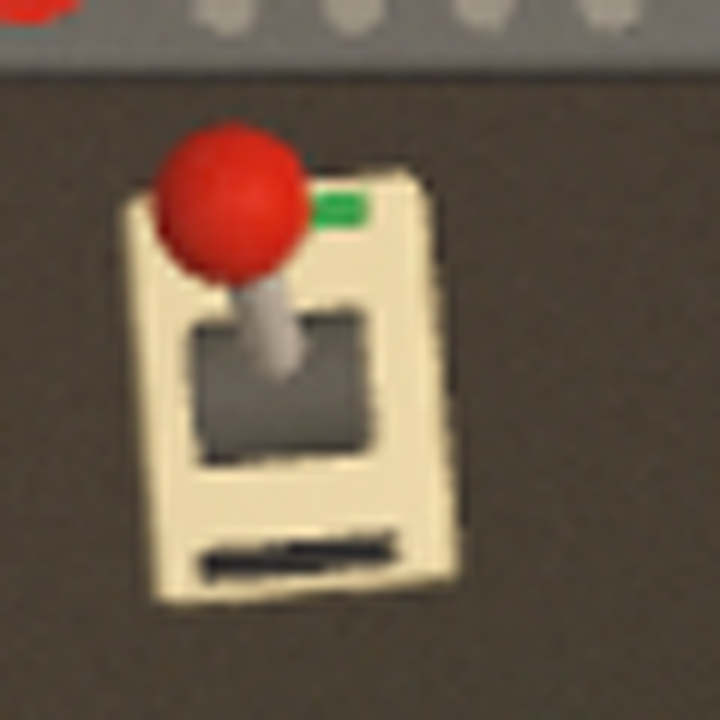

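View pics/lamp.png

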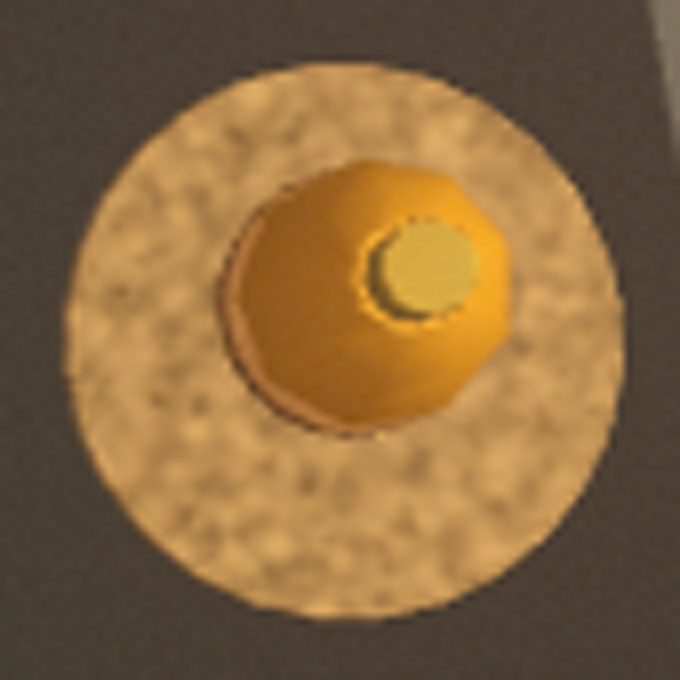

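View pics/sws.png

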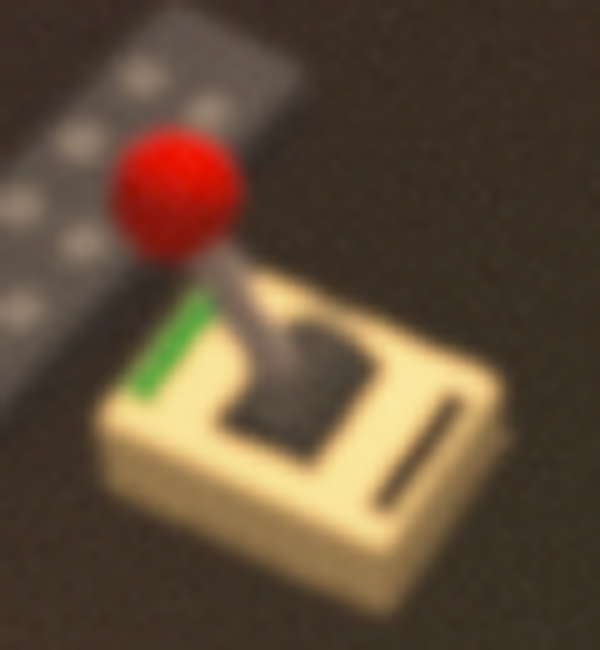

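Choice check: close crops confirm the switch. Its lever leans to the green end (on) and the ball is at (268.8,241.4). The lamp has a brass knob at (393.4,252.9). Next I refine the candle, switch box, tray and clock.

```bash
python3 - <<'E'
from meas import *
t=cam("top");s=cam("side")
crop(t,145,235,85,80,8,"pics/cand.png")
print("candle", onz(t,(175.2,273),72).round(1), onz(s,(245,362),72).round(1), tri(t,(175.2,273),s,(245,362)))
print("knob tri",tri(t,(393.4,252.9),s,(353.4,199.5)))
H,S,V=masks(t)
hc=cv2.HoughCircles(cv2.resize(cv2.cvtColor(t["bgr"],cv2.COLOR_BGR2GRAY)[235:315,145:230],None,fx=4,fy=4,interpolation=cv2.INTER_CUBIC),cv2.HOUGH_GRADIENT,1,20,param1=60,param2=25,minRadius=60,maxRadius=90)
print([(145+x/4,235+y/4,r/4) for x,y,r in hc[0][:4]] if hc is not None else None)
for n,z,pp in (("box",25,[(250+128/12,225+205/12),(250+415/12,225+172/12),(250+460/12,225+578/12),(250+158/12,225+602/12)]),("tray",35,[(480,192),(538,190),(552,315),(495,317)]),("clock",60,[(428,211),(455,208),(461,236),(433,240)])):
    P=np.array([onz(t,p,z) for p in pp]);print(n,P.mean(0).round(0),P.round(0)[:,:2].tolist())
E
```

```text
candle [460.6 334.1  72. ] [462.3 335.7  72. ] (array([461.56209745, 334.97906067,  71.50824137]), np.float64(2.2048560545169544))
knob tri (array([496.52797061, -73.98648493, 133.28098783]), np.float64(1.1648467916116052))
[(np.float32(187.125), np.float32(272.375), np.float32(22.35)), (np.float32(174.375), np.float32(273.375), np.float32(16.025)), (np.float32(179.125), np.float32(270.375), np.float32(19.85)), (np.float32(180.875), np.float32(275.375), np.float32(19.875))]
box [494. 150.  25.] [[525.0, 178.0], [531.0, 129.0], [462.0, 121.0], [458.0, 172.0]]
tray [ 505. -334.   35.] [[627.0, -266.0], [632.0, -383.0], [382.0, -399.0], [378.0, -288.0]]
clock [ 559. -185.   60.] [[584.0, -154.0], [590.0, -207.0], [535.0, -217.0], [527.0, -163.0]]
```

View pics/cand.png

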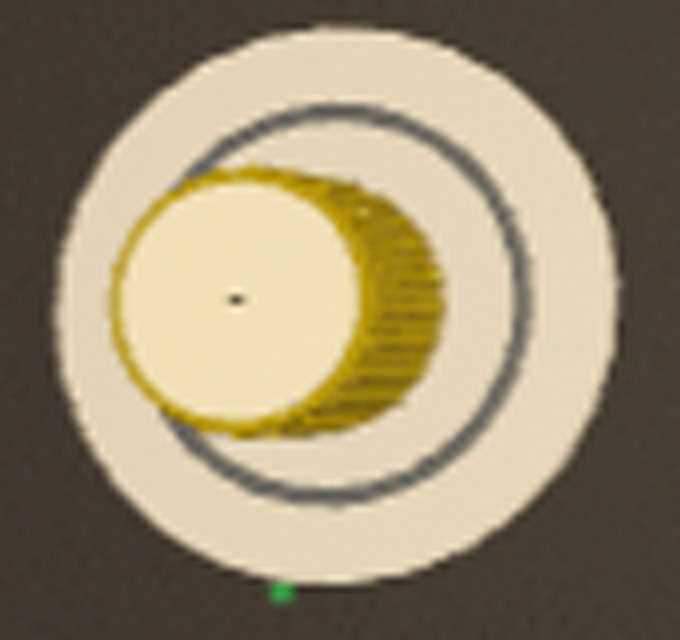

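```bash
cat > plan.py <<'E'
# usage: plan.py yaw_deg x y z [x y z ...]  yaw = heading of tool x; prints row values from the present pose
import sys; from h import *
o=env.observe(); R=np.array(o["tool_rot"]);p=np.array(o["tcp_pos"])
a=[float(v) for v in sys.argv[1:]]; yaw=a[0]
cur=np.degrees(np.arctan2(R[1,0],R[0,0]))
def w(d): return (d+180)%360-180
c,s=np.cos(np.radians(yaw)),np.sin(np.radians(yaw))
T=np.array([[c,0,s],[s,0,-c],[0,-1,0]])
T=np.stack([[c,s,0],[0,0,-1],np.cross([c,s,0],[0,0,-1])],1)
rv=np.degrees(cv2.Rodrigues(R.T@T)[0].ravel())
print("t",round(o["clock"],1),"tcp",p.round(1),"yaw",round(cur,1),"F",np.round(o["wrist_force"],1),"w",round(o["grip_width"],1),"q",np.round(o["qpos"],2))
print("rot",rv.round(2))
for i in range(1,len(a),3):
    print("to",a[i:i+3],"d",(R.T@(np.array(a[i:i+3])-p)).round(1))
E
python3 plan.py 185 563 158 405 563 158 235
```

```text
t 0.6 tcp [ 146.  -607.7  404.7] yaw -166.5 F [-0.3 -1.1 -0.1] w 85.4 q [-1.45  0.05  1.61  0.    1.48 -0.12]
rot [-0.    8.51 -0.  ]
to [563.0, 158.0, 405.0] d [-5.843e+02 -3.000e-01 -6.471e+02]
to [563.0, 158.0, 235.0] d [-584.3  169.7 -647.1]
```

Emit:
send_rows --grip_force 40 --moves '[{"dx": -33,"dz": -37,"wy": 8.5,"fingers": 1},{"dx": -66,"dz": -73,"wy": 8.5,"fingers": 1},{"dx": -99,"dz": -110,"wy": 8.5,"fingers": 1},{"dx": -132,"dz": -146,"wy": 8.5,"fingers": 1},{"dx": -165,"dz": -183,"wy": 8.5,"fingers": 1},{"dx": -198,"dz": -219,"wy": 8.5,"fingers": 1},{"dx": -231,"dz": -256,"wy": 8.5,"fingers": 1},{"dx": -264,"dz": -292,"wy": 8.5,"fingers": 1},{"dx": -297,"dz": -329,"wy": 8.5,"fingers": 1},{"dx": -330,"dz": -365,"wy": 8.5,"fingers": 1}]'

```text
validation failed for argument at $.mo...
```

```bash
python3 plan.py 185 563 158 405 563 158 235
```

```text
t 0.6 tcp [ 146.  -607.7  404.7] yaw -166.5 F [-0.3 -1.1 -0.1] w 85.4 q [-1.45  0.05  1.61  0.    1.48 -0.12]
rot [-0.    8.51 -0.  ]
to [563.0, 158.0, 405.0] d [-5.843e+02 -3.000e-01 -6.471e+02]
to [563.0, 158.0, 235.0] d [-584.3  169.7 -647.1]
```

Emit:
send_rows --grip_force 40 --moves '[{"wx": 0,"wy": 8.5,"wz": 0,"dx": -584,"dy": 0,"dz": -647,"fingers": 1},{"wx": 0,"wy": 8.5,"wz": 0,"dx": -584,"dy": 0,"dz": -647,"fingers": 1},{"wx": 0,"wy": 8.5,"wz": 0,"dx": -584,"dy": 0,"dz": -647,"fingers": 1},{"wx": 0,"wy": 8.5,"wz": 0,"dx": -584,"dy": 0,"dz": -647,"fingers": 1},{"wx": 0,"wy": 8.5,"wz": 0,"dx": -584,"dy": 0,"dz": -647,"fingers": 1},{"wx": 0,"wy": 8.5,"wz": 0,"dx": -584,"dy": 0,"dz": -647,"fingers": 1},{"wx": 0,"wy": 8.5,"wz": 0,"dx": -584,"dy": 0,"dz": -647,"fingers": 1},{"wx": 0,"wy": 8.5,"wz": 0,"dx": -584,"dy": 0,"dz": -647,"fingers": 1},{"wx": 0,"wy": 8.5,"wz": 0,"dx": -584,"dy": 0,"dz": -647,"fingers": 1},{"wx": 0,"wy": 8.5,"wz": 0,"dx": -584,"dy": 0,"dz": -647,"fingers": 1}]'

```text
clock: 1.6
tcp_pos: [385.4, -166.5, 405.2]
tool_rot: [[-0.996, 0.001, 0.087], [-0.087, -0.001, -0.996], [-0.001, -1.0, 0.001]]
wrist_force: [1.6, -1.0, 0.3]
grip_width: 0.0
```

```bash
python3 plan.py 185 563 158 405 563 158 235
```

```text
t 1.6 tcp [ 385.4 -166.5  405.2] yaw -175.0 F [ 1.6 -1.   0.3] w 0.0 q [-0.59 -0.48  2.06  0.    1.55  0.9 ]
rot [-0.06 -0.01 -0.08]
to [563.0, 158.0, 405.0] d [-2.051e+02  1.000e-01 -3.079e+02]
to [563.0, 158.0, 235.0] d [-204.9  170.1 -308.1]
```

Emit:
send_rows --moves '[{"wx": 0,"wy": 0,"wz": 0,"dx": -205,"dy": 0,"dz": -308,"fingers": 1},{"wx": 0,"wy": 0,"wz": 0,"dx": -205,"dy": 0,"dz": -308,"fingers": 1},{"wx": 0,"wy": 0,"wz": 0,"dx": -205,"dy": 0,"dz": -308,"fingers": 1},{"wx": 0,"wy": 0,"wz": 0,"dx": -205,"dy": 0,"dz": -308,"fingers": 1},{"wx": 0,"wy": 0,"wz": 0,"dx": -205,"dy": 0,"dz": -308,"fingers": 1},{"wx": 0,"wy": 0,"wz": 0,"dx": -205,"dy": 0,"dz": -308,"fingers": 1},{"wx": 0,"wy": 0,"wz": 0,"dx": -205,"dy": 0,"dz": -308,"fingers": 1},{"wx": 0,"wy": 0,"wz": 0,"dx": -205,"dy": 0,"dz": -308,"fingers": 1},{"wx": 0,"wy": 0,"wz": 0,"dx": -205,"dy": 50,"dz": -308,"fingers": 1},{"wx": 0,"wy": 0,"wz": 0,"dx": -205,"dy": 100,"dz": -308,"fingers": 1}]'

```text
clock: 2.6
tcp_pos: [563.5, 157.4, 306.0]
tool_rot: [[-0.996, 0.006, 0.089], [-0.089, 0.001, -0.996], [-0.006, -1.0, -0.0]]
wrist_force: [0.1, -0.4, -0.7]
grip_width: 0.2
```

```bash
python3 plan.py 185 563 158 235 489 152 235; python3 - <<'E'
from h import *
print(env.finger_overhang)
s=cam("side");cv2.imwrite("pics/s1.png",s["bgr"])
E
```

```text
t 2.6 tcp [563.5 157.4 306. ] yaw -174.9 F [ 0.1 -0.4 -0.7] w 0.2 q [ 0.15  0.04  1.8  -0.    1.3   1.63]
rot [ 0.02  0.11 -0.34]
to [563.0, 158.0, 235.0] d [ 0.8 71.  -0.6]
to [489.0, 152.0, 235.0] d [75.1 70.6 -1.2]
173.4
```

View pics/s1.png

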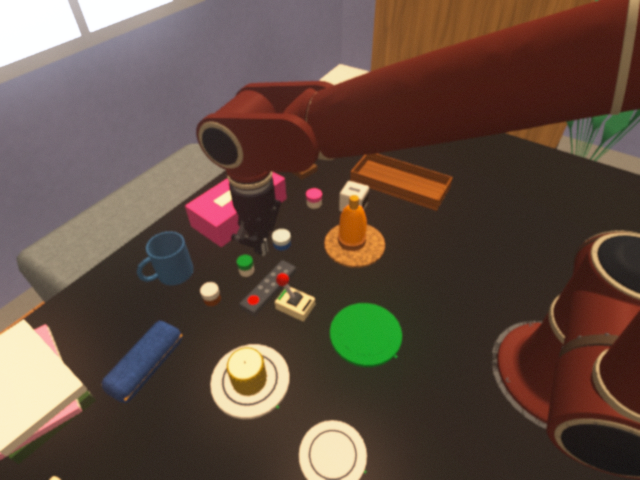

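Emit:
send_rows --moves '[{"wx": 0,"wy": 0,"wz": 0,"dx": 1,"dy": 45,"dz": 0,"fingers": 1},{"wx": 0,"wy": 0,"wz": 0,"dx": 1,"dy": 70,"dz": 0,"fingers": 1},{"wx": 0,"wy": 0,"wz": 0,"dx": 1,"dy": 70,"dz": 0,"fingers": 1},{"wx": 0,"wy": 0,"wz": 0,"dx": 12,"dy": 70,"dz": 0,"fingers": 1},{"wx": 0,"wy": 0,"wz": 0,"dx": 22,"dy": 70,"dz": -1,"fingers": 1},{"wx": 0,"wy": 0,"wz": 0,"dx": 32,"dy": 70,"dz": -1,"fingers": 1},{"wx": 0,"wy": 0,"wz": 0,"dx": 42,"dy": 70,"dz": -1,"fingers": 1},{"wx": 0,"wy": 0,"wz": 0,"dx": 52,"dy": 70,"dz": -1,"fingers": 1},{"wx": 0,"wy": 0,"wz": 0,"dx": 60,"dy": 70,"dz": -1,"fingers": 1},{"wx": 0,"wy": 0,"wz": 0,"dx": 66,"dy": 70,"dz": -1,"fingers": 1}]'

```text
clock: 3.65
tcp_pos: [495.4, 151.3, 234.4]
tool_rot: [[-0.996, -0.001, 0.087], [-0.087, -0.0, -0.996], [0.001, -1.0, 0.0]]
wrist_force: [1.7, -0.2, -1.7]
grip_width: 0.4
```

```bash
python3 plan.py 185 563 158 235 489 152 235; python3 - <<'E'
from h import *
s=cam("side");crop(s,220,220,160,120,5,"pics/s2.png")
E
```

```text
t 3.6 tcp [495.4 151.3 234.4] yaw -175.0 F [ 1.7 -0.2 -1.7] w 0.4 q [ 0.15 -0.03  2.   -0.    1.18  1.64]
rot [-0.01  0.01  0.04]
to [563.0, 158.0, 235.0] d [-67.9  -0.6  -0.8]
to [489.0, 152.0, 235.0] d [ 6.3 -0.6 -1.2]
```

View pics/s2.png

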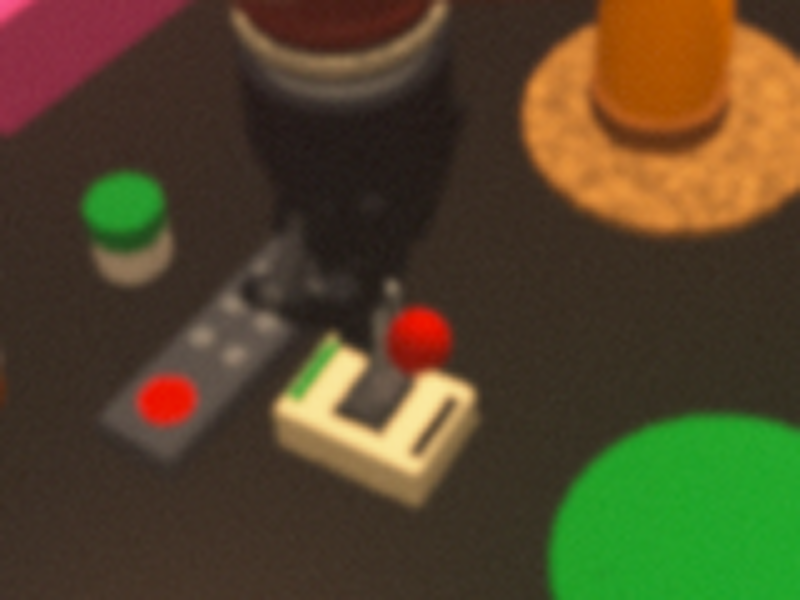

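The ball has swung to the black end, at about (304,288) in the side view. I push on a few mm, check the force, then lift.

Emit:
send_rows --moves '[{"wx": 0,"wy": 0,"wz": 0,"dx": 3,"dy": 0,"dz": -1,"fingers": 1},{"wx": 0,"wy": 0,"wz": 0,"dx": 6,"dy": 0,"dz": -1,"fingers": 1},{"wx": 0,"wy": 0,"wz": 0,"dx": 8,"dy": 0,"dz": -1,"fingers": 1},{"wx": 0,"wy": 0,"wz": 0,"dx": 10,"dy": 0,"dz": -1,"fingers": 1},{"wx": 0,"wy": 0,"wz": 0,"dx": 11,"dy": 0,"dz": -1,"fingers": 1},{"wx": 0,"wy": 0,"wz": 0,"dx": 11,"dy": 0,"dz": -1,"fingers": 1},{"wx": 0,"wy": 0,"wz": 0,"dx": 11,"dy": 0,"dz": -1,"fingers": 1},{"wx": 0,"wy": 0,"wz": 0,"dx": 11,"dy": 0,"dz": -1,"fingers": 1},{"wx": 0,"wy": 0,"wz": 0,"dx": 11,"dy": 0,"dz": -1,"fingers": 1},{"wx": 0,"wy": 0,"wz": 0,"dx": 11,"dy": 0,"dz": -1,"fingers": 1}]'

```text
clock: 4.7
tcp_pos: [487.7, 151.5, 235.3]
tool_rot: [[-0.996, 0.011, 0.087], [-0.087, 0.001, -0.996], [-0.011, -1.0, -0.0]]
wrist_force: [16.1, 2.9, -11.0]
grip_width: -0.1
```

```bash
python3 plan.py 185 500 152 330 ; python3 - <<'E'
from h import *
s=cam("side");crop(s,220,220,160,120,5,"pics/s3.png")
c=s;H,S,V=[c["hsv"][:,:,i].astype(int) for i in range(3)]
print([(x[0],onz(c,x[0],75).round(0)) for x in comps(((H<5)|(H>175))&(S>200)&(V>120),20)])
E
```

```text
t 4.7 tcp [487.7 151.5 235.3] yaw -175.0 F [ 16.1   2.9 -11. ] w -0.1 q [ 0.16 -0.05  2.02 -0.    1.17  1.64]
rot [ 0.03 -0.02 -0.63]
to [500.0, 152.0, 330.0] d [-13.3 -94.6   0.5]
[((np.float64(305.8), np.float64(288.9)), array([467., 149.,  75.])), ((np.float64(252.9), np.float64(299.7)), array([537., 228.,  75.]))]
```

Emit:
send_rows --moves '[{"wx": 0,"wy": 0,"wz": 0,"dx": -12,"dy": 0,"dz": 0,"fingers": 1},{"wx": 0,"wy": 0,"wz": 0,"dx": -13,"dy": -45,"dz": 0,"fingers": 1},{"wx": 0,"wy": 0,"wz": 0,"dx": -13,"dy": -85,"dz": 0,"fingers": -1},{"wx": 0,"wy": 0,"wz": 0,"dx": 10,"dy": -85,"dz": -183,"fingers": -1},{"wx": 0,"wy": 0,"wz": 0,"dx": 10,"dy": -85,"dz": -183,"fingers": -1},{"wx": 0,"wy": 0,"wz": 0,"dx": 10,"dy": -85,"dz": -183,"fingers": -1},{"wx": 0,"wy": 0,"wz": 0,"dx": 10,"dy": -85,"dz": -183,"fingers": -1},{"wx": 0,"wy": 0,"wz": 0,"dx": 10,"dy": -85,"dz": -183,"fingers": -1},{"wx": 0,"wy": 0,"wz": 0,"dx": 10,"dy": -85,"dz": -183,"fingers": -1},{"wx": 0,"wy": 0,"wz": 0,"dx": 10,"dy": -85,"dz": -183,"fingers": -1}]'

```text
clock: 5.75
tcp_pos: [459.8, 332.2, 319.4]
tool_rot: [[-0.996, -0.001, 0.087], [-0.087, -0.001, -0.996], [0.001, -1.0, 0.001]]
wrist_force: [-0.0, 0.4, 0.4]
grip_width: 85.3
```

```bash
python3 plan.py 185 461 334.5 203 461 334.5 200; python3 - <<'E'
from h import *
s=cam("side");cv2.imwrite("pics/s4.png",s["bgr"])
t=cam("top");cv2.imwrite("pics/t4.png",t["bgr"])
E
```

```text
t 5.8 tcp [459.8 332.2 319.4] yaw -175.0 F [-0.   0.4  0.4] w 85.3 q [ 0.49 -0.02  1.83 -0.    1.33  1.98]
rot [-0.05 -0.03  0.06]
to [461.0, 334.5, 203.0] d [ -1.5 116.4  -2.2]
to [461.0, 334.5, 200.0] d [ -1.5 119.4  -2.2]
```

View pics/s4.png

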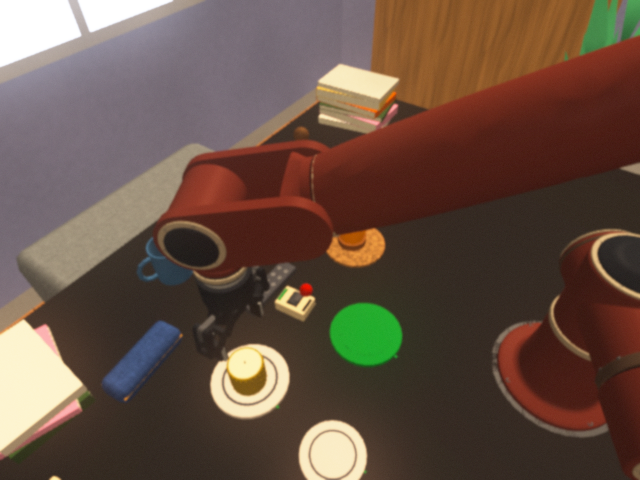

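View pics/t4.png

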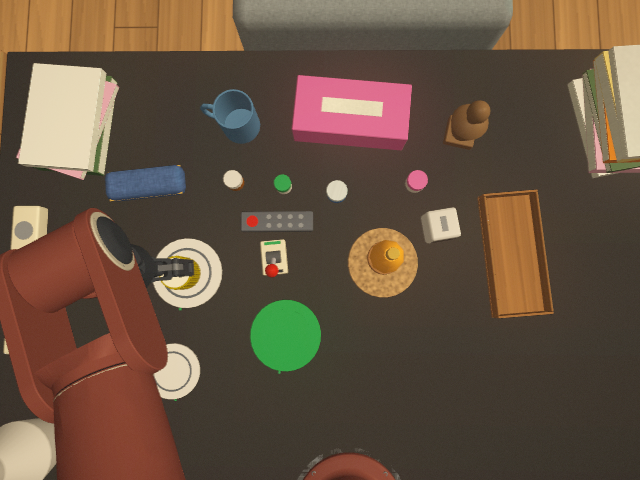

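The toggle is off (ball at (272,270) in the top view) and the candle is unmoved. Now I descend and grip it.

Emit:
send_rows --grip_force 40 --moves '[{"wx": 0,"wy": 0,"wz": 0,"dx": -1,"dy": 25,"dz": -2,"fingers": -1},{"wx": 0,"wy": 0,"wz": 0,"dx": -1,"dy": 50,"dz": -2,"fingers": -1},{"wx": 0,"wy": 0,"wz": 0,"dx": -1,"dy": 75,"dz": -2,"fingers": -1},{"wx": 0,"wy": 0,"wz": 0,"dx": -1,"dy": 100,"dz": -2,"fingers": -1},{"wx": 0,"wy": 0,"wz": 0,"dx": -1,"dy": 116,"dz": -2,"fingers": -1},{"wx": 0,"wy": 0,"wz": 0,"dx": -1,"dy": 116,"dz": -2,"fingers": -1},{"wx": 0,"wy": 0,"wz": 0,"dx": -1,"dy": 116,"dz": -2,"fingers": 1},{"wx": 0,"wy": 0,"wz": 0,"dx": -1,"dy": 116,"dz": -2,"fingers": 1},{"wx": 0,"wy": 0,"wz": 0,"dx": -1,"dy": 116,"dz": -2,"fingers": 1},{"wx": 0,"wy": 0,"wz": 0,"dx": -1,"dy": 116,"dz": -2,"fingers": 1}]'

```text
clock: 6.85
tcp_pos: [461.2, 335.4, 205.6]
tool_rot: [[-0.996, 0.003, 0.087], [-0.087, 0.001, -0.996], [-0.003, -1.0, -0.001]]
wrist_force: [0.6, -0.9, 4.1]
grip_width: 63.2
```

```bash
python3 plan.py 185 461 334.5 330 400 -190 330
```

```text
t 6.8 tcp [461.2 335.4 205.6] yaw -175.0 F [ 0.6 -0.9  4.1] w 63.2 q [ 0.5   0.13  1.88 -0.    1.12  1.98]
rot [ 0.06  0.02 -0.19]
to [461.0, 334.5, 330.0] d [-1.000e-01 -1.244e+02  7.000e-01]
to [400.0, -190.0, 330.0] d [ 106.5 -125.3  517.9]
```

Emit:
send_rows --grip_force 60 --moves '[{"wx": 0,"wy": 0,"wz": 0,"dx": 0,"dy": -15,"dz": 0,"fingers": 1},{"wx": 0,"wy": 0,"wz": 0,"dx": 0,"dy": -50,"dz": 0,"fingers": 1},{"wx": 0,"wy": 0,"wz": 0,"dx": 0,"dy": -90,"dz": 0,"fingers": 1},{"wx": 0,"wy": 0,"wz": 0,"dx": 4,"dy": -120,"dz": 20,"fingers": 1},{"wx": 0,"wy": 0,"wz": 0,"dx": 11,"dy": -140,"dz": 55,"fingers": 1},{"wx": 0,"wy": 0,"wz": 0,"dx": 20,"dy": -150,"dz": 100,"fingers": 1},{"wx": 0,"wy": 0,"wz": 0,"dx": 29,"dy": -155,"dz": 145,"fingers": 1},{"wx": 0,"wy": 0,"wz": 0,"dx": 38,"dy": -155,"dz": 190,"fingers": 1},{"wx": 0,"wy": 0,"wz": 0,"dx": 47,"dy": -155,"dz": 235,"fingers": 1},{"wx": 0,"wy": 0,"wz": 0,"dx": 56,"dy": -155,"dz": 280,"fingers": 1}]'

```text
clock: 7.85
tcp_pos: [427.9, 49.8, 359.0]
tool_rot: [[-0.996, 0.0, 0.088], [-0.088, 0.0, -0.996], [-0.0, -1.0, -0.0]]
wrist_force: [0.7, -0.2, -1.5]
grip_width: 62.5
```

```bash
python3 plan.py 185 400 -190 360 400 -190 197
```

```text
t 7.8 tcp [427.9  49.8 359. ] yaw -174.9 F [ 0.7 -0.2 -1.5] w 62.5 q [-0.06 -0.41  2.1   0.    1.46  1.43]
rot [ 0.    0.06 -0.01]
to [400.0, -190.0, 360.0] d [ 48.9  -1.  236.4]
to [400.0, -190.0, 197.0] d [ 48.9 162.  236.4]
```

Emit:
send_rows --moves '[{"wx": 0,"wy": 0,"wz": 0,"dx": 9,"dy": 0,"dz": 45,"fingers": 1},{"wx": 0,"wy": 0,"wz": 0,"dx": 19,"dy": 0,"dz": 90,"fingers": 1},{"wx": 0,"wy": 0,"wz": 0,"dx": 28,"dy": 0,"dz": 135,"fingers": 1},{"wx": 0,"wy": 0,"wz": 0,"dx": 37,"dy": 0,"dz": 180,"fingers": 1},{"wx": 0,"wy": 0,"wz": 0,"dx": 45,"dy": 0,"dz": 220,"fingers": 1},{"wx": 0,"wy": 0,"wz": 0,"dx": 49,"dy": 20,"dz": 236,"fingers": 1},{"wx": 0,"wy": 0,"wz": 0,"dx": 49,"dy": 60,"dz": 236,"fingers": 1},{"wx": 0,"wy": 0,"wz": 0,"dx": 49,"dy": 100,"dz": 236,"fingers": 1},{"wx": 0,"wy": 0,"wz": 0,"dx": 49,"dy": 130,"dz": 236,"fingers": 1},{"wx": 0,"wy": 0,"wz": 0,"dx": 49,"dy": 140,"dz": 236,"fingers": 1}]'

```text
clock: 8.85
tcp_pos: [399.0, -187.0, 215.1]
tool_rot: [[-0.996, -0.006, 0.087], [-0.087, 0.005, -0.996], [0.006, -1.0, -0.005]]
wrist_force: [-1.0, 0.6, -3.0]
grip_width: 62.8
```

```bash
python3 plan.py 185 400 -190 197; python3 - <<'E'
from h import *
s=cam("side");cv2.imwrite("pics/s5.png",s["bgr"])
t=cam("top");cv2.imwrite("pics/t5.png",t["bgr"])
E
```

```text
t 8.8 tcp [ 399.  -187.   215.1] yaw -175.0 F [-1.   0.6 -3. ] w 62.8 q [-0.61 -0.2   2.19  0.    1.16  0.88]
rot [0.29 0.   0.34]
to [400.0, -190.0, 197.0] d [-0.9 18.   3.2]
```

View pics/s5.png

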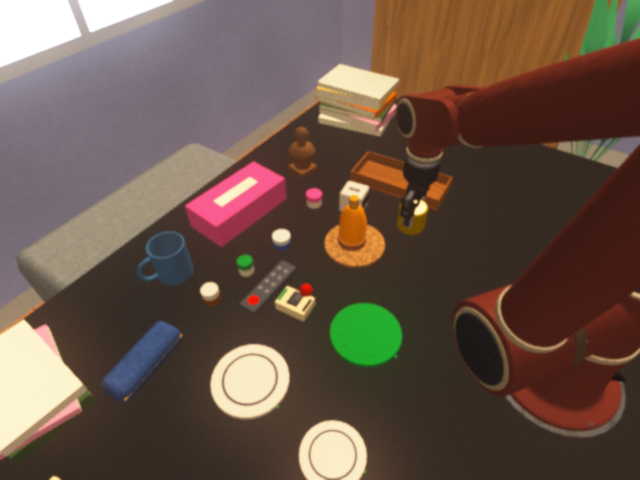

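The side view shows the candle held upright at (411,218), clear of the lamp and tray. The switch is still off. I lower it to the table and release.

Emit:
send_rows --moves '[{"wx": 0,"wy": 0,"wz": 0,"dx": 0,"dy": 6,"dz": 2,"fingers": 1},{"wx": 0,"wy": 0,"wz": 0,"dx": 0,"dy": 11,"dz": 2,"fingers": 1},{"wx": 0,"wy": 0,"wz": 0,"dx": 0,"dy": 15,"dz": 2,"fingers": 1},{"wx": 0,"wy": 0,"wz": 0,"dx": 0,"dy": 18,"dz": 2,"fingers": 1},{"wx": 0,"wy": 0,"wz": 0,"dx": 0,"dy": 20,"dz": 2,"fingers": 1},{"wx": 0,"wy": 0,"wz": 0,"dx": 0,"dy": 21,"dz": 2,"fingers": 1},{"wx": 0,"wy": 0,"wz": 0,"dx": 0,"dy": 21,"dz": 2,"fingers": 1},{"wx": 0,"wy": 0,"wz": 0,"dx": 0,"dy": 21,"dz": 2,"fingers": -1},{"wx": 0,"wy": 0,"wz": 0,"dx": 0,"dy": 21,"dz": 2,"fingers": -1},{"wx": 0,"wy": 0,"wz": 0,"dx": 0,"dy": 21,"dz": 2,"fingers": -1}]'

```text
clock: 9.95
tcp_pos: [401.3, -190.4, 198.3]
tool_rot: [[-0.996, 0.001, 0.087], [-0.087, -0.001, -0.996], [-0.001, -1.0, 0.001]]
wrist_force: [0.2, -0.5, 0.3]
grip_width: 85.8
```

```bash
python3 plan.py 185 400 -190 360 496 -73 360
```

```text
t 9.9 tcp [ 401.3 -190.4  198.3] yaw -175.0 F [ 0.2 -0.5  0.3] w 85.8 q [-0.61 -0.16  2.19  0.    1.11  0.87]
rot [-0.04  0.01 -0.05]
to [400.0, -190.0, 360.0] d [   1.1 -161.7   -0.4]
to [496.0, -73.0, 360.0] d [-104.7 -161.7 -108.6]
```

Emit:
send_rows --moves '[{"wx": 0,"wy": 0,"wz": 0,"dx": 0,"dy": -40,"dz": 0,"fingers": -1},{"wx": 0,"wy": 0,"wz": 0,"dx": 0,"dy": -90,"dz": 0,"fingers": -1},{"wx": 0,"wy": 0,"wz": 0,"dx": 0,"dy": -140,"dz": 0,"fingers": -1},{"wx": 0,"wy": 0,"wz": 0,"dx": 0,"dy": -162,"dz": 0,"fingers": -1},{"wx": 0,"wy": 0,"wz": 0,"dx": -35,"dy": -162,"dz": -35,"fingers": -1},{"wx": 0,"wy": 0,"wz": 0,"dx": -70,"dy": -162,"dz": -70,"fingers": -1},{"wx": 0,"wy": 0,"wz": 0,"dx": -100,"dy": -162,"dz": -100,"fingers": -1},{"wx": 0,"wy": 0,"wz": 0,"dx": -105,"dy": -162,"dz": -109,"fingers": -1},{"wx": 0,"wy": 0,"wz": 0,"dx": -105,"dy": -162,"dz": -109,"fingers": -1},{"wx": 0,"wy": 0,"wz": 0,"dx": -105,"dy": -162,"dz": -109,"fingers": -1}]'

```text
clock: 10.95
tcp_pos: [495.7, -72.8, 359.6]
tool_rot: [[-0.996, -0.001, 0.087], [-0.087, -0.001, -0.996], [0.001, -1.0, 0.0]]
wrist_force: [-0.5, -0.2, 0.0]
grip_width: 85.4
```

```bash
python3 plan.py 185 496 -73 289; python3 - <<'E'
from h import *
s=cam("side");cv2.imwrite("pics/s6.png",s["bgr"])
t=cam("top");crop(t,330,190,160,120,5,"pics/t6.png")
E
```

```text
t 10.9 tcp [495.7 -72.8 359.6] yaw -175.0 F [-0.5 -0.2  0. ] w 85.4 q [-0.29 -0.22  1.94 -0.    1.42  1.19]
rot [-0.03  0.01  0.03]
to [496.0, -73.0, 289.0] d [-0.3 70.6  0.1]
```

View pics/s6.png

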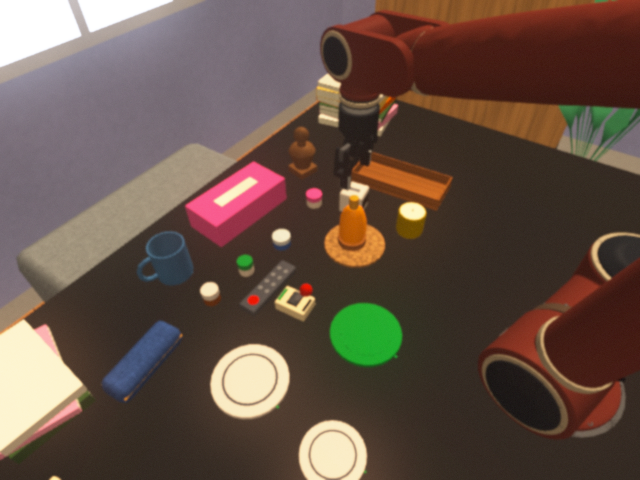

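View pics/t6.png

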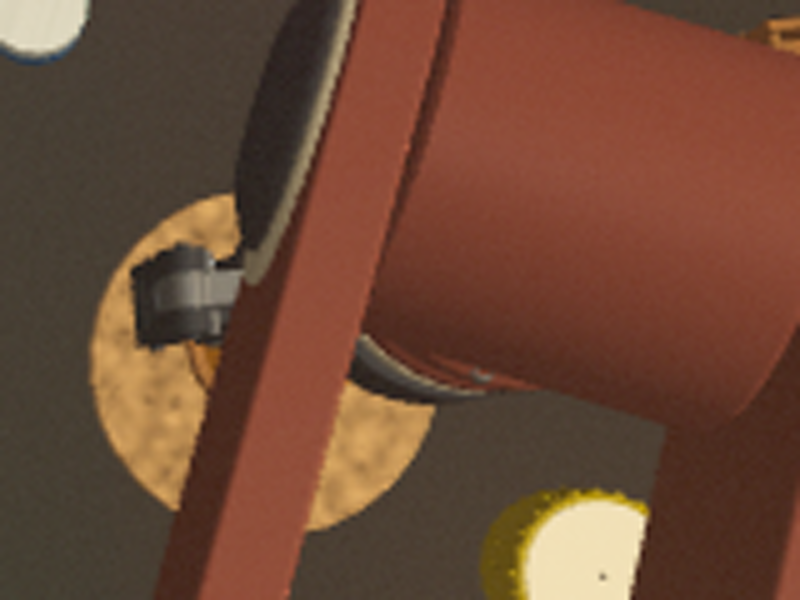

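Emit:
send_rows --grip_force 60 --moves '[{"wx": 0,"wy": 0,"wz": 0,"dx": 0,"dy": 25,"dz": 0,"fingers": -1},{"wx": 0,"wy": 0,"wz": 0,"dx": 0,"dy": 50,"dz": 0,"fingers": -1},{"wx": 0,"wy": 0,"wz": 0,"dx": 0,"dy": 70,"dz": 0,"fingers": -1},{"wx": 0,"wy": 0,"wz": 0,"dx": 0,"dy": 70,"dz": 0,"fingers": -0.5},{"wx": 0,"wy": 0,"wz": 0,"dx": 0,"dy": 70,"dz": 0,"fingers": 0},{"wx": 0,"wy": 0,"wz": 0,"dx": 0,"dy": 70,"dz": 0,"fingers": 0.3},{"wx": 0,"wy": 0,"wz": 0,"dx": 0,"dy": 70,"dz": 0,"fingers": 0.5},{"wx": 0,"wy": 0,"wz": 0,"dx": 0,"dy": 70,"dz": 0,"fingers": 1},{"wx": 0,"wy": 0,"wz": 0,"dx": 0,"dy": 70,"dz": 0,"fingers": 1},{"wx": 0,"wy": 0,"wz": 0,"dx": 0,"dy": 70,"dz": 0,"fingers": 1}]'

```text
clock: 12.05
tcp_pos: [496.7, -72.4, 291.4]
tool_rot: [[-0.996, 0.002, 0.088], [-0.088, -0.0, -0.996], [-0.002, -1.0, 0.0]]
wrist_force: [-2.0, 1.8, 5.3]
grip_width: 20.2
```

```bash
python3 plan.py 185 496 -73 400 463 332 400
```

```text
t 12.1 tcp [496.7 -72.4 291.4] yaw -175.0 F [-2.   1.8  5.3] w 20.2 q [-0.29 -0.15  2.    0.    1.29  1.19]
rot [-0.02  0.02 -0.14]
to [496.0, -73.0, 400.0] d [   0.5 -108.6    0.6]
to [463.0, 332.0, 400.0] d [  -2.1 -108.7 -405.7]
```

Emit:
send_rows --moves '[{"wx": 0,"wy": 0,"wz": 0,"dx": 0,"dy": -12,"dz": 0,"fingers": 1},{"wx": 0,"wy": 0,"wz": 0,"dx": 0,"dy": -40,"dz": 0,"fingers": 1},{"wx": 0,"wy": 0,"wz": 0,"dx": 0,"dy": -75,"dz": 0,"fingers": 1},{"wx": 0,"wy": 0,"wz": 0,"dx": 0,"dy": -100,"dz": 0,"fingers": 1},{"wx": 0,"wy": 0,"wz": 0,"dx": 0,"dy": -109,"dz": -10,"fingers": 1},{"wx": 0,"wy": 0,"wz": 0,"dx": 0,"dy": -109,"dz": -35,"fingers": 1},{"wx": 0,"wy": 0,"wz": 0,"dx": -1,"dy": -109,"dz": -70,"fingers": 1},{"wx": 0,"wy": 0,"wz": 0,"dx": -1,"dy": -109,"dz": -110,"fingers": 1},{"wx": 0,"wy": 0,"wz": 0,"dx": -1,"dy": -109,"dz": -150,"fingers": 1},{"wx": 0,"wy": 0,"wz": 0,"dx": -1,"dy": -109,"dz": -190,"fingers": 1}]'

```text
clock: 13.05
tcp_pos: [479.3, 118.8, 396.6]
tool_rot: [[-0.996, -0.003, 0.087], [-0.087, -0.0, -0.996], [0.003, -1.0, -0.0]]
wrist_force: [-0.0, -0.4, -4.9]
grip_width: 20.3
```

```bash
python3 plan.py 185 463 332 400 463 332 310; python3 - <<'E'
from h import *
s=cam("side");cv2.imwrite("pics/s7.png",s["bgr"])
E
```

```text
t 13.1 tcp [479.3 118.8 396.6] yaw -175.0 F [-0.  -0.4 -4.9] w 20.3 q [ 0.09 -0.26  1.92  0.    1.49  1.58]
rot [0.   0.01 0.19]
to [463.0, 332.0, 400.0] d [  -2.4   -3.3 -213.8]
to [463.0, 332.0, 310.0] d [  -2.7   86.7 -213.8]
```

View pics/s7.png

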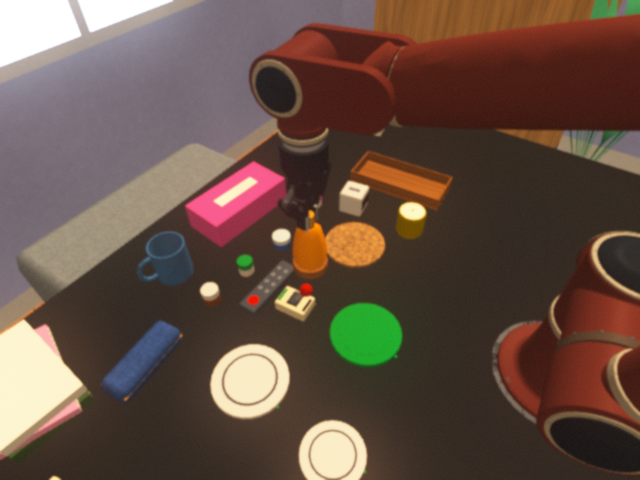

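Emit:
send_rows --moves '[{"wx": 0,"wy": 0,"wz": 0,"dx": -1,"dy": -3,"dz": -40,"fingers": 1},{"wx": 0,"wy": 0,"wz": 0,"dx": -2,"dy": -3,"dz": -80,"fingers": 1},{"wx": 0,"wy": 0,"wz": 0,"dx": -2,"dy": -3,"dz": -120,"fingers": 1},{"wx": 0,"wy": 0,"wz": 0,"dx": -2,"dy": -3,"dz": -160,"fingers": 1},{"wx": 0,"wy": 0,"wz": 0,"dx": -2,"dy": -3,"dz": -195,"fingers": 1},{"wx": 0,"wy": 0,"wz": 0,"dx": -2,"dy": 5,"dz": -214,"fingers": 1},{"wx": 0,"wy": 0,"wz": 0,"dx": -2,"dy": 35,"dz": -214,"fingers": 1},{"wx": 0,"wy": 0,"wz": 0,"dx": -2,"dy": 65,"dz": -214,"fingers": 1},{"wx": 0,"wy": 0,"wz": 0,"dx": -2,"dy": 85,"dz": -214,"fingers": 1},{"wx": 0,"wy": 0,"wz": 0,"dx": -2,"dy": 85,"dz": -214,"fingers": 1}]'

```text
clock: 14.1
tcp_pos: [461.4, 329.5, 307.4]
tool_rot: [[-0.996, -0.011, 0.088], [-0.088, -0.006, -0.996], [0.011, -1.0, 0.005]]
wrist_force: [-0.5, -0.7, -6.0]
grip_width: 20.4
```

```bash
python3 plan.py 185 463 332 293 ; python3 - <<'E'
from h import *
s=cam("side");crop(s,170,240,160,190,3,"pics/s8.png")
E
```

```text
t 14.1 tcp [461.4 329.5 307.4] yaw -175.0 F [-0.5 -0.7 -6. ] w 20.4 q [ 0.49 -0.    1.84  0.    1.32  1.97]
rot [-0.27  0.04  0.64]
to [463.0, 332.0, 293.0] d [-1.9 14.4 -2.4]
```

View pics/s8.png

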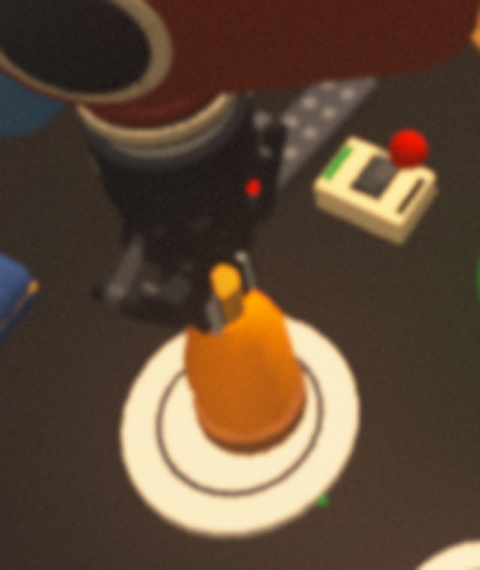

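Emit:
send_rows --moves '[{"wx": 0,"wy": 0,"wz": 0,"dx": -1,"dy": 4,"dz": -2,"fingers": 1},{"wx": 0,"wy": 0,"wz": 0,"dx": -1,"dy": 7,"dz": -2,"fingers": 1},{"wx": 0,"wy": 0,"wz": 0,"dx": -1,"dy": 9,"dz": -2,"fingers": 1},{"wx": 0,"wy": 0,"wz": 0,"dx": -1,"dy": 10,"dz": -2,"fingers": 1},{"wx": 0,"wy": 0,"wz": 0,"dx": -1,"dy": 11,"dz": -2,"fingers": 1},{"wx": 0,"wy": 0,"wz": 0,"dx": -1,"dy": 12,"dz": -2,"fingers": 1},{"wx": 0,"wy": 0,"wz": 0,"dx": -1,"dy": 13,"dz": -2,"fingers": 1},{"wx": 0,"wy": 0,"wz": 0,"dx": -1,"dy": 13,"dz": -2,"fingers": 1},{"wx": 0,"wy": 0,"wz": 0,"dx": -1,"dy": 13,"dz": -2,"fingers": 1},{"wx": 0,"wy": 0,"wz": 0,"dx": -1,"dy": 13,"dz": -2,"fingers": 1}]'

```text
clock: 15.15
tcp_pos: [464.6, 332.4, 300.8]
tool_rot: [[-0.996, 0.0, 0.087], [-0.087, 0.0, -0.996], [-0.0, -1.0, -0.0]]
wrist_force: [0.4, 0.4, -4.5]
grip_width: 20.1
```

```bash
python3 plan.py 185 463 332 293.4
```

```text
t 15.2 tcp [464.6 332.4 300.8] yaw -175.0 F [ 0.4  0.4 -4.5] w 20.1 q [0.49 0.01 1.83 0.   1.3  1.97]
rot [ 0.    0.01 -0.01]
to [463.0, 332.0, 293.4] d [1.7 7.4 0.2]
```

Emit:
send_rows --moves '[{"wx": 0,"wy": 0,"wz": 0,"dx": 1,"dy": 2,"dz": 0,"fingers": 1},{"wx": 0,"wy": 0,"wz": 0,"dx": 1,"dy": 3,"dz": 0,"fingers": 1},{"wx": 0,"wy": 0,"wz": 0,"dx": 1,"dy": 4,"dz": 0,"fingers": 1},{"wx": 0,"wy": 0,"wz": 0,"dx": 1,"dy": 5,"dz": 0,"fingers": 1},{"wx": 0,"wy": 0,"wz": 0,"dx": 1,"dy": 6,"dz": 0,"fingers": 1},{"wx": 0,"wy": 0,"wz": 0,"dx": 1,"dy": 7,"dz": 0,"fingers": 1},{"wx": 0,"wy": 0,"wz": 0,"dx": 1,"dy": 7.5,"dz": 0,"fingers": 1},{"wx": 0,"wy": 0,"wz": 0,"dx": 1,"dy": 7.5,"dz": 0,"fingers": 1},{"wx": 0,"wy": 0,"wz": 0,"dx": 1,"dy": 7.5,"dz": 0,"fingers": 1},{"wx": 0,"wy": 0,"wz": 0,"dx": 1,"dy": 7.5,"dz": 0,"fingers": 1}]'

```text
clock: 16.15
tcp_pos: [463.7, 332.3, 293.5]
tool_rot: [[-0.996, 0.0, 0.087], [-0.087, 0.0, -0.996], [-0.0, -1.0, -0.0]]
wrist_force: [0.1, -0.3, -1.6]
grip_width: 19.8
```

```bash
python3 plan.py 185 463 332 293.4
```

```text
t 16.1 tcp [463.7 332.3 293.5] yaw -175.0 F [ 0.1 -0.3 -1.6] w 19.8 q [ 0.49  0.02  1.84 -0.    1.28  1.97]
rot [ 0.01  0.01 -0.02]
to [463.0, 332.0, 293.4] d [0.7 0.1 0.2]
```

The force has dropped from -4.5 to -1.6 N, so the lamp is touching. One more mm, open slowly, then rise.

Emit:
send_rows --moves '[{"wx": 0,"wy": 0,"wz": 0,"dx": 0,"dy": 0.7,"dz": 0,"fingers": 1},{"wx": 0,"wy": 0,"wz": 0,"dx": 0,"dy": 1,"dz": 0,"fingers": 1},{"wx": 0,"wy": 0,"wz": 0,"dx": 0,"dy": 1,"dz": 0,"fingers": 0.4},{"wx": 0,"wy": 0,"wz": 0,"dx": 0,"dy": 1,"dz": 0,"fingers": 0.2},{"wx": 0,"wy": 0,"wz": 0,"dx": 0,"dy": 1,"dz": 0,"fingers": -0.2},{"wx": 0,"wy": 0,"wz": 0,"dx": 0,"dy": 1,"dz": 0,"fingers": -0.6},{"wx": 0,"wy": 0,"wz": 0,"dx": 0,"dy": -5,"dz": 0,"fingers": -1},{"wx": 0,"wy": 0,"wz": 0,"dx": 0,"dy": -25,"dz": 0,"fingers": -1},{"wx": 0,"wy": 0,"wz": 0,"dx": 0,"dy": -60,"dz": 0,"fingers": -1},{"wx": 0,"wy": 0,"wz": 0,"dx": 0,"dy": -90,"dz": 0,"fingers": -1}]'

```text
clock: 17.15
tcp_pos: [463.6, 332.2, 384.8]
tool_rot: [[-0.996, 0.0, 0.087], [-0.087, 0.0, -0.996], [-0.0, -1.0, -0.0]]
wrist_force: [0.2, 0.6, 0.0]
grip_width: 85.8
```

```bash
python3 plan.py 185 400 -190 380; python3 - <<'E'
from meas import *
s=cam("side");cv2.imwrite("pics/s9.png",s["bgr"])
t=cam("top");cv2.imwrite("pics/t9.png",t["bgr"])
E
```

```text
t 17.1 tcp [463.6 332.2 384.8] yaw -175.0 F [0.2 0.6 0. ] w 85.8 q [ 0.49 -0.06  1.76  0.    1.44  1.97]
rot [ 0.01  0.01 -0.01]
to [400.0, -190.0, 380.0] d [108.9   4.7 514.7]
```

View pics/s9.png

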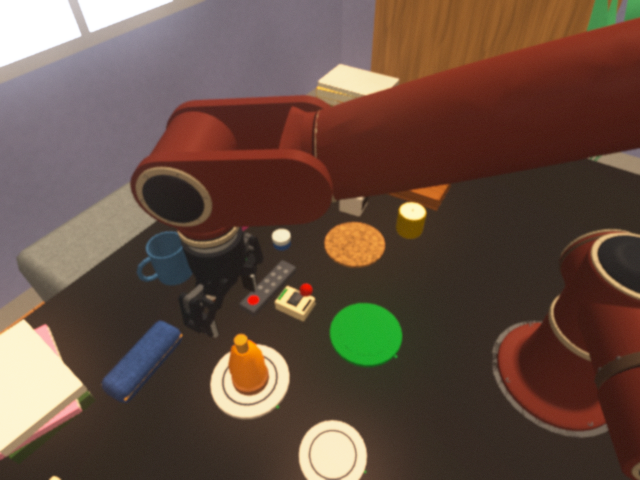

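View pics/t9.png

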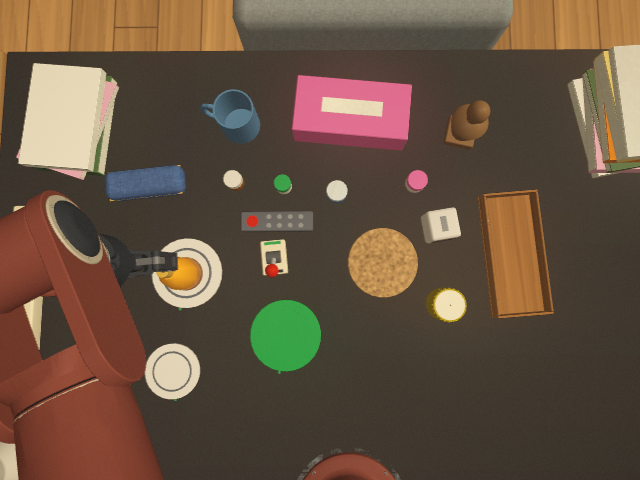

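The lamp stands on the dock at about (180,272) in the top view. The candle is at (450,305), the mat is clear at (383,262), and the pots are unmoved.

```bash
python3 m1.py | egrep "top|side|mat|pot"; python3 - <<'E'
from meas import *
for n,nr in(("top",(450,305)),("side",(411,212))):
    c=cam(n);H,S,V=masks(c)
    report(c,"cand "+n,(S<100)&(V>180),nr,62,10)
E
python3 plan.py 185 400 -190 380
```

```text
top
mat [382.4 262.2] ax [69.6 70.6] XY [486.  -71.1]
candtop [186.5 272.7] ax [67.2 69.2] XY [461.3 312.4]
pot1 pink [417.  179.9] ax [20.2 21.1] XY [ 652.3 -139.4]
pot2 white [232.4 178.8] ax [17.6 19.6] XY [653.8 236.3]
pot3 alu [336.6 190. ] ax [20.5 20.8] XY [632.1  23.7]
pot4 green [282.  182.4] ax [15.6 15.9] XY [646.5 135.1]
side
mat [354.4 243.9] ax [46.6 62.5] XY [482.7 -65.1]
candtop none
pot1 pink none
pot2 white [207.9 295.6] ax [2.9 8.4] XY [643.1 252.6]
pot3 alu [280.8 235.7] ax [15.3 18.5] XY [629.8  27.1]
pot4 green none
cand top [449.7 304.7] ax [28.9 29.9] XY [ 402.3 -191.7]
cand side [412.3 210.7] ax [15.1 23.1] XY [ 401.1 -189. ]
t 17.4 tcp [463.3 332.1 381.9] yaw -175.0 F [-0.2  0.2  0.2] w 85.2 q [ 0.49 -0.06  1.77  0.    1.44  1.97]
rot [-0.05  0.01  0.11]
to [400.0, -190.0, 380.0] d [108.6   2.5 514.5]
```

Emit:
send_rows --moves '[{"wx": 0,"wy": 0,"wz": 0,"dx": 107,"dy": 2,"dz": 514,"fingers": -1},{"wx": 0,"wy": 0,"wz": 0,"dx": 107,"dy": 2,"dz": 514,"fingers": -1},{"wx": 0,"wy": 0,"wz": 0,"dx": 107,"dy": 2,"dz": 514,"fingers": -1},{"wx": 0,"wy": 0,"wz": 0,"dx": 107,"dy": 2,"dz": 514,"fingers": -1},{"wx": 0,"wy": 0,"wz": 0,"dx": 107,"dy": 2,"dz": 514,"fingers": -1},{"wx": 0,"wy": 0,"wz": 0,"dx": 107,"dy": 2,"dz": 514,"fingers": -1},{"wx": 0,"wy": 0,"wz": 0,"dx": 107,"dy": 2,"dz": 514,"fingers": -1},{"wx": 0,"wy": 0,"wz": 0,"dx": 107,"dy": 2,"dz": 514,"fingers": -1},{"wx": 0,"wy": 0,"wz": 0,"dx": 107,"dy": 2,"dz": 514,"fingers": -1},{"wx": 0,"wy": 0,"wz": 0,"dx": 107,"dy": 2,"dz": 514,"fingers": -1}]'

```text
clock: 18.45
tcp_pos: [403.7, -166.0, 379.7]
tool_rot: [[-0.996, -0.002, 0.087], [-0.087, 0.001, -0.996], [0.002, -1.0, -0.001]]
wrist_force: [0.4, -0.6, 0.4]
grip_width: 85.4
```

```bash
python3 plan.py 185 402 -190.5 330; python3 plan.py 185 402 -190.5 196
```

```text
t 18.4 tcp [ 403.7 -166.   379.7] yaw -175.0 F [ 0.4 -0.6  0.4] w 85.4 q [-0.56 -0.41  2.06  0.    1.49  0.92]
rot [ 0.08 -0.01  0.09]
to [402.0, -190.5, 330.0] d [ 3.8 49.6 24.3]
t 18.4 tcp [ 403.7 -166.   379.7] yaw -175.0 F [ 0.4 -0.6  0.4] w 85.4 q [-0.56 -0.41  2.06  0.    1.49  0.92]
rot [ 0.08 -0.01  0.09]
to [402.0, -190.5, 196.0] d [  3.6 183.6  24.5]
```

Emit:
send_rows --grip_force 60 --moves '[{"wx": 0,"wy": 0,"wz": 0,"dx": 3,"dy": 20,"dz": 24,"fingers": -1},{"wx": 0,"wy": 0,"wz": 0,"dx": 3,"dy": 60,"dz": 24,"fingers": -1},{"wx": 0,"wy": 0,"wz": 0,"dx": 3,"dy": 100,"dz": 24,"fingers": -1},{"wx": 0,"wy": 0,"wz": 0,"dx": 3,"dy": 140,"dz": 24,"fingers": -1},{"wx": 0,"wy": 0,"wz": 0,"dx": 3,"dy": 170,"dz": 24,"fingers": -1},{"wx": 0,"wy": 0,"wz": 0,"dx": 3,"dy": 183,"dz": 24,"fingers": -1},{"wx": 0,"wy": 0,"wz": 0,"dx": 3,"dy": 183,"dz": 24,"fingers": -1},{"wx": 0,"wy": 0,"wz": 0,"dx": 3,"dy": 183,"dz": 24,"fingers": 1},{"wx": 0,"wy": 0,"wz": 0,"dx": 3,"dy": 183,"dz": 24,"fingers": 1},{"wx": 0,"wy": 0,"wz": 0,"dx": 3,"dy": 183,"dz": 24,"fingers": 1}]'

```text
clock: 19.45
tcp_pos: [405.0, -189.1, 200.6]
tool_rot: [[-0.996, 0.004, 0.087], [-0.087, -0.003, -0.996], [-0.004, -1.0, 0.003]]
wrist_force: [-0.5, -0.5, 2.6]
grip_width: 62.5
```

```bash
python3 plan.py 185 402 -190.5 260 486 -71 260 486 -71 215
```

```text
t 19.4 tcp [ 405.  -189.1  200.6] yaw -175.0 F [-0.5 -0.5  2.6] w 62.5 q [-0.6  -0.16  2.18  0.    1.11  0.88]
rot [-0.17  0.02 -0.21]
to [402.0, -190.5, 260.0] d [  2.9 -59.4   1.3]
to [486.0, -71.0, 260.0] d [ -91.2  -59.4 -110.4]
to [486.0, -71.0, 215.0] d [ -91.   -14.4 -110.6]
```

Emit:
send_rows --moves '[{"wx": 0,"wy": 0,"wz": 0,"dx": 0,"dy": -15,"dz": 0,"fingers": 1},{"wx": 0,"wy": 0,"wz": 0,"dx": 0,"dy": -45,"dz": 0,"fingers": 1},{"wx": 0,"wy": 0,"wz": 0,"dx": -10,"dy": -60,"dz": -10,"fingers": 1},{"wx": 0,"wy": 0,"wz": 0,"dx": -35,"dy": -60,"dz": -40,"fingers": 1},{"wx": 0,"wy": 0,"wz": 0,"dx": -60,"dy": -60,"dz": -75,"fingers": 1},{"wx": 0,"wy": 0,"wz": 0,"dx": -85,"dy": -60,"dz": -102,"fingers": 1},{"wx": 0,"wy": 0,"wz": 0,"dx": -94,"dy": -50,"dz": -111,"fingers": 1},{"wx": 0,"wy": 0,"wz": 0,"dx": -94,"dy": -30,"dz": -111,"fingers": 1},{"wx": 0,"wy": 0,"wz": 0,"dx": -94,"dy": -16,"dz": -111,"fingers": 1},{"wx": 0,"wy": 0,"wz": 0,"dx": -94,"dy": -16,"dz": -111,"fingers": 1}]'

```text
clock: 20.45
tcp_pos: [486.5, -69.3, 211.9]
tool_rot: [[-0.996, -0.005, 0.087], [-0.087, 0.001, -0.996], [0.005, -1.0, -0.002]]
wrist_force: [-0.0, -0.4, -3.1]
grip_width: 62.8
```

```bash
python3 plan.py 185 489 -70 206;  python3 - <<'E'
from h import *
s=cam("side");crop(s,270,130,200,150,4,"pics/s10.png")
E
```

```text
t 20.4 tcp [486.5 -69.3 211.9] yaw -175.0 F [-0.  -0.4 -3.1] w 62.8 q [-0.29 -0.06  2.07 -0.    1.14  1.19]
rot [0.11 0.01 0.27]
to [489.0, -70.0, 206.0] d [-2.4  5.9  0.9]
```

View pics/s10.png

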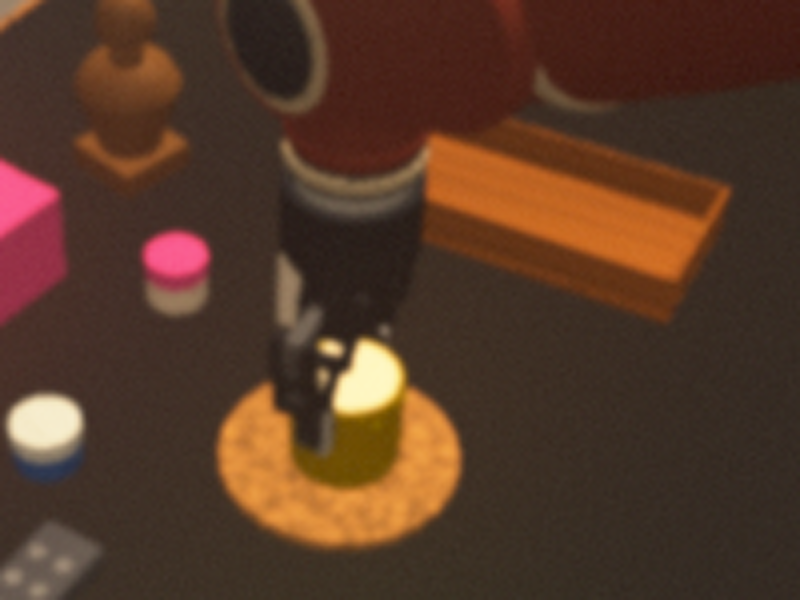

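Emit:
send_rows --moves '[{"wx": 0,"wy": 0,"wz": 0,"dx": -1,"dy": 2,"dz": 1,"fingers": 1},{"wx": 0,"wy": 0,"wz": 0,"dx": -1,"dy": 3,"dz": 1,"fingers": 1},{"wx": 0,"wy": 0,"wz": 0,"dx": -1,"dy": 4,"dz": 1,"fingers": 1},{"wx": 0,"wy": 0,"wz": 0,"dx": -1,"dy": 5,"dz": 1,"fingers": 1},{"wx": 0,"wy": 0,"wz": 0,"dx": -1,"dy": 6,"dz": 1,"fingers": 1},{"wx": 0,"wy": 0,"wz": 0,"dx": -1,"dy": 7,"dz": 1,"fingers": 1},{"wx": 0,"wy": 0,"wz": 0,"dx": -1,"dy": 7,"dz": 1,"fingers": 1},{"wx": 0,"wy": 0,"wz": 0,"dx": -1,"dy": 7,"dz": 1,"fingers": 1},{"wx": 0,"wy": 0,"wz": 0,"dx": -1,"dy": 7,"dz": 1,"fingers": 1},{"wx": 0,"wy": 0,"wz": 0,"dx": -1,"dy": 7,"dz": 1,"fingers": 1}]'

```text
clock: 21.5
tcp_pos: [489.3, -70.7, 208.6]
tool_rot: [[-0.996, -0.0, 0.087], [-0.087, -0.0, -0.996], [0.0, -1.0, 0.0]]
wrist_force: [-5.0, 0.4, 5.9]
grip_width: 62.5
```

```bash
python3 plan.py 185 489 -70 206
```

```text
t 21.5 tcp [489.3 -70.7 208.6] yaw -175.0 F [-5.   0.4  5.9] w 62.5 q [-0.29 -0.05  2.06 -0.    1.13  1.19]
rot [-0.01  0.02  0.02]
to [489.0, -70.0, 206.0] d [ 0.2  2.6 -0.7]
```

Emit:
send_rows --moves '[{"wx": 0,"wy": 0,"wz": 0,"dx": 0,"dy": 0,"dz": 0,"fingers": -0.4},{"wx": 0,"wy": 0,"wz": 0,"dx": 0,"dy": 0,"dz": 0,"fingers": -0.7},{"wx": 0,"wy": 0,"wz": 0,"dx": 0,"dy": 0,"dz": 0,"fingers": -1},{"wx": 0,"wy": 0,"wz": 0,"dx": 0,"dy": 0,"dz": 0,"fingers": -1},{"wx": 0,"wy": 0,"wz": 0,"dx": 0,"dy": -10,"dz": 0,"fingers": -1},{"wx": 0,"wy": 0,"wz": 0,"dx": 0,"dy": -45,"dz": 0,"fingers": -1},{"wx": 0,"wy": 0,"wz": 0,"dx": 0,"dy": -90,"dz": 0,"fingers": -1},{"wx": 0,"wy": 0,"wz": 0,"dx": 0,"dy": -125,"dz": 0,"fingers": -1},{"wx": 0,"wy": 0,"wz": 0,"dx": 20,"dy": -125,"dz": -30,"fingers": 0},{"wx": 0,"wy": 0,"wz": 0,"dx": 40,"dy": -125,"dz": -75,"fingers": 1}]'

```text
clock: 22.5
tcp_pos: [443.0, 0.1, 335.4]
tool_rot: [[-0.996, 0.005, 0.084], [-0.084, -0.001, -0.996], [-0.005, -1.0, 0.001]]
wrist_force: [-0.0, 0.4, 0.3]
grip_width: 59.0
```

```bash
python3 plan.py 185 418 144.5 332 418 144.5 235;  python3 m1.py | egrep "ball|pot|top"; python3 - <<'E'
from meas import *
s=cam("side");cv2.imwrite("pics/s11.png",s["bgr"])
c=cam("top");cv2.imwrite("pics/t11.png",c["bgr"])
H,S,V=masks(c)
report(c,"cand",(S<100)&(V>180),(382,262),70,20)
E
```

```text
t 22.5 tcp [4.430e+02 1.000e-01 3.354e+02] yaw -175.2 F [-0.   0.4  0.3] w 59.0 q [-0.17 -0.36  2.1  -0.    1.4   1.32]
rot [-0.08 -0.2  -0.28]
to [418.0, 144.5, 332.0] d [  12.8    3.1 -146. ]
to [418.0, 144.5, 235.0] d [  13.3  100.1 -146.1]
top
candtop [186.5 272.7] ax [67.3 69.2] XY [461.3 312.5]
pot1 pink [417.  179.9] ax [20.2 21.1] XY [ 652.3 -139.4]
pot2 white [232.4 178.8] ax [17.6 19.6] XY [653.8 236.3]
pot3 alu [336.6 190. ] ax [20.5 20.8] XY [632.1  23.7]
pot4 green [281.9 182.3] ax [15.3 15.8] XY [646.5 135.3]
ball none
candtop none
pot1 pink [313.5 194.3] ax [14.5 17.1] XY [ 649.5 -134.5]
pot2 white [209.1 290. ] ax [17.6 18.7] XY [651.3 240.8]
pot3 alu [280.9 235.7] ax [15.4 18.8] XY [629.6  27. ]
pot4 green [244.4 261.1] ax [14.2 15.4] XY [643.7 138.8]
ball none
cand [389.3 247.4] ax [ 2.5 15.3] XY [511.2 -76.4]
```

View pics/s11.png

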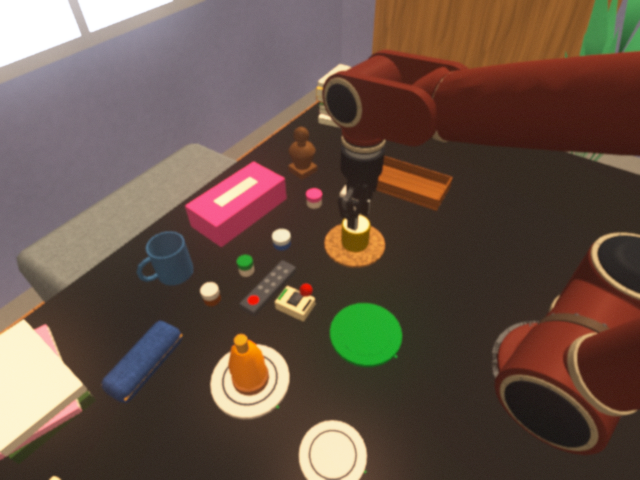

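View pics/t11.png

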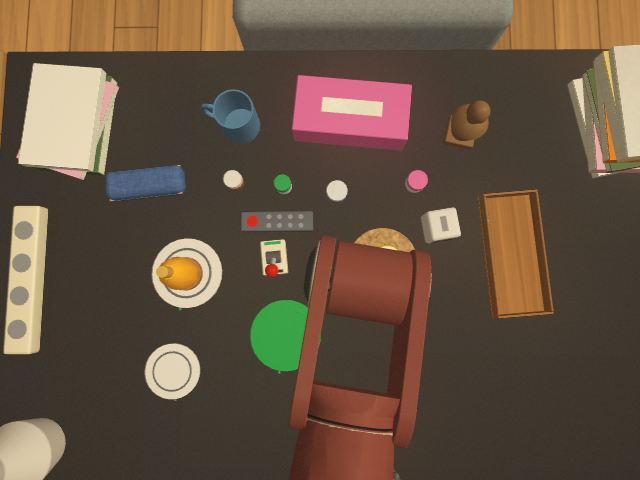

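Emit:
send_rows --moves '[{"wx": 0,"wy": 0,"wz": 0,"dx": 13,"dy": 3,"dz": -50,"fingers": 1},{"wx": 0,"wy": 0,"wz": 0,"dx": 13,"dy": 3,"dz": -100,"fingers": 1},{"wx": 0,"wy": 0,"wz": 0,"dx": 13,"dy": 3,"dz": -146,"fingers": 1},{"wx": 0,"wy": 0,"wz": 0,"dx": 13,"dy": 3,"dz": -146,"fingers": 1},{"wx": 0,"wy": 0,"wz": 0,"dx": 13,"dy": 3,"dz": -146,"fingers": 1},{"wx": 0,"wy": 0,"wz": 0,"dx": 13,"dy": 3,"dz": -146,"fingers": 1},{"wx": 0,"wy": 0,"wz": 0,"dx": 13,"dy": 3,"dz": -146,"fingers": 1},{"wx": 0,"wy": 0,"wz": 0,"dx": 13,"dy": 3,"dz": -146,"fingers": 1},{"wx": 0,"wy": 0,"wz": 0,"dx": 13,"dy": 3,"dz": -146,"fingers": 1},{"wx": 0,"wy": 0,"wz": 0,"dx": 13,"dy": 3,"dz": -146,"fingers": 1}]'

```text
clock: 23.7
tcp_pos: [417.0, 144.4, 329.3]
tool_rot: [[-0.996, 0.0, 0.086], [-0.086, -0.0, -0.996], [-0.0, -1.0, 0.0]]
wrist_force: [0.4, 0.2, -1.0]
grip_width: 0.0
```

```bash
python3 plan.py 185 419 144.5 235 493 151 235; python3 - <<'E'
from meas import *
c=cam("top");cv2.imwrite("pics/t12.png",c["bgr"])
H,S,V=masks(c)
report(c,"cand",(S<110)&(V>180),(382,262),70,20)
report(c,"knob",(H>18)&(H<24)&(S>140)&(S<185)&(V>195),(163,272),146,12)
crop(c,145,225,300,90,2.6,"pics/t12c.png")
c=cam("side");H,S,V=masks(c)
report(c,"cand",(S<110)&(V>180),(355,225),70,20)
report(c,"mat",(V>90)&(H<26)&(S>100),(355,244),8)
E
```

```text
t 23.7 tcp [417.  144.4 329.3] yaw -175.1 F [ 0.4  0.2 -1. ] w 0.0 q [ 0.16 -0.35  2.1  -0.    1.39  1.65]
rot [-0.   -0.06 -0.  ]
to [419.0, 144.5, 235.0] d [-1.9 94.3  0.1]
to [493.0, 151.0, 235.0] d [-76.2  94.3  -0. ]
cand [387.  260.4] ax [29.2 29.6] XY [486.2 -71.7]
knob [161.9 271.5] ax [11.  11.7] XY [461.3 331.8]
cand [357.3 223.9] ax [17.4 20.1] XY [481.5 -70.7]
mat [354.5 240.6] ax [53.6 61.6] XY [488.3 -74.5]
```

View pics/t12c.png

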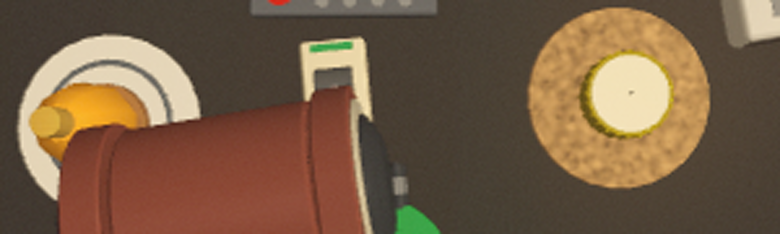

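Candle is within 1 mm of the mat centre and the lamp within 2 mm of the dock centre. Pushing the toggle to on.

Emit:
send_rows --moves '[{"wx": 0,"wy": 0,"wz": 0,"dx": 0,"dy": 45,"dz": 0,"fingers": 1},{"wx": 0,"wy": 0,"wz": 0,"dx": 0,"dy": 90,"dz": 0,"fingers": 1},{"wx": 0,"wy": 0,"wz": 0,"dx": 0,"dy": 94,"dz": 0,"fingers": 1},{"wx": 0,"wy": 0,"wz": 0,"dx": -12,"dy": 94,"dz": 0,"fingers": 1},{"wx": 0,"wy": 0,"wz": 0,"dx": -24,"dy": 94,"dz": 0,"fingers": 1},{"wx": 0,"wy": 0,"wz": 0,"dx": -35,"dy": 94,"dz": 0,"fingers": 1},{"wx": 0,"wy": 0,"wz": 0,"dx": -46,"dy": 94,"dz": 0,"fingers": 1},{"wx": 0,"wy": 0,"wz": 0,"dx": -57,"dy": 94,"dz": 0,"fingers": 1},{"wx": 0,"wy": 0,"wz": 0,"dx": -67,"dy": 94,"dz": 0,"fingers": 1},{"wx": 0,"wy": 0,"wz": 0,"dx": -75,"dy": 94,"dz": 0,"fingers": 1}]'

```text
clock: 24.8
tcp_pos: [492.5, 151.6, 235.4]
tool_rot: [[-0.996, 0.0, 0.087], [-0.087, 0.0, -0.996], [-0.0, -1.0, -0.0]]
wrist_force: [-2.5, -0.0, -1.2]
grip_width: -0.0
```

Emit:
send_rows --moves '[{"wx": 0,"wy": 0,"wz": 0,"dx": -3,"dy": 0,"dz": 0,"fingers": 1},{"wx": 0,"wy": 0,"wz": 0,"dx": -6,"dy": 0,"dz": 0,"fingers": 1},{"wx": 0,"wy": 0,"wz": 0,"dx": -8,"dy": 0,"dz": 0,"fingers": 1},{"wx": 0,"wy": 0,"wz": 0,"dx": -9,"dy": 0,"dz": 0,"fingers": 1},{"wx": 0,"wy": 0,"wz": 0,"dx": -10,"dy": 0,"dz": 0,"fingers": 1},{"wx": 0,"wy": 0,"wz": 0,"dx": -10,"dy": 0,"dz": 0,"fingers": 1},{"wx": 0,"wy": 0,"wz": 0,"dx": -10,"dy": 0,"dz": 0,"fingers": 1},{"wx": 0,"wy": 0,"wz": 0,"dx": -10,"dy": 0,"dz": 0,"fingers": 1},{"wx": 0,"wy": 0,"wz": 0,"dx": -10,"dy": 0,"dz": 0,"fingers": 1},{"wx": 0,"wy": 0,"wz": 0,"dx": -10,"dy": 0,"dz": 0,"fingers": 1}]'

```text
clock: 25.8
tcp_pos: [500.7, 152.3, 234.8]
tool_rot: [[-0.996, -0.003, 0.087], [-0.087, -0.001, -0.996], [0.003, -1.0, 0.0]]
wrist_force: [-5.5, -0.7, 1.1]
grip_width: -0.4
```

```bash
python3 plan.py 185 480 150 330; python3 m1.py | egrep "ball|pot|top|side"
```

```text
t 25.8 tcp [500.7 152.3 234.8] yaw -175.0 F [-5.5 -0.7  1.1] w -0.4 q [ 0.15 -0.02  1.98 -0.    1.18  1.64]
rot [-0.02  0.02  0.2 ]
to [480.0, 150.0, 330.0] d [ 21.1 -95.1   0.5]
top
candtop [179.8 273.2] ax [53.4 66.9] XY [460.4 325.3]
pot1 pink [417.  179.9] ax [20.2 21. ] XY [ 652.4 -139.5]
pot2 white [232.4 178.8] ax [17.6 19.6] XY [653.8 236.3]
pot3 alu [336.6 190. ] ax [20.5 20.8] XY [632.1  23.7]
pot4 green [282.1 182.3] ax [15.7 16. ] XY [646.6 134.8]
ball none
side
candtop none
pot1 pink none
pot2 white [209.1 290. ] ax [17.6 18.7] XY [651.3 240.8]
pot3 alu none
pot4 green [244.2 261.1] ax [14.1 15.9] XY [644.1 138.9]
ball none
```

Emit:
send_rows --moves '[{"wx": 0,"wy": 0,"wz": 0,"dx": -2,"dy": 0,"dz": 0,"fingers": 1},{"wx": 0,"wy": 0,"wz": 0,"dx": -4,"dy": 0,"dz": 0,"fingers": 1},{"wx": 0,"wy": 0,"wz": 0,"dx": -4,"dy": 0,"dz": 0,"fingers": 1},{"wx": 0,"wy": 0,"wz": 0,"dx": -4,"dy": 0,"dz": 0,"fingers": 1},{"wx": 0,"wy": 0,"wz": 0,"dx": 10,"dy": 0,"dz": 0,"fingers": 1},{"wx": 0,"wy": 0,"wz": 0,"dx": 21,"dy": -40,"dz": 0,"fingers": 1},{"wx": 0,"wy": 0,"wz": 0,"dx": 21,"dy": -85,"dz": 0,"fingers": 1},{"wx": 0,"wy": 0,"wz": 0,"dx": 10,"dy": -110,"dz": -20,"fingers": 0},{"wx": 0,"wy": 0,"wz": 0,"dx": -20,"dy": -110,"dz": -50,"fingers": -1},{"wx": 0,"wy": 0,"wz": 0,"dx": -60,"dy": -110,"dz": -71,"fingers": -1}]'

```text
clock: 26.9
tcp_pos: [555.8, 229.9, 348.4]
tool_rot: [[-0.996, 0.006, 0.088], [-0.088, 0.002, -0.996], [-0.006, -1.0, -0.001]]
wrist_force: [1.3, -0.6, -0.2]
grip_width: 43.2
```

```bash
python3 plan.py 185 653 237 330 653 237 175; python3 m1.py | egrep "ball|pot|top|side"; python3 - <<'E'
from h import *
t=cam("top");cv2.imwrite("pics/t13.png",t["bgr"])
E
```

```text
t 26.9 tcp [555.8 229.9 348.4] yaw -174.9 F [ 1.3 -0.6 -0.2] w 43.2 q [0.27 0.04 1.73 0.   1.37 1.75]
rot [ 0.08  0.05 -0.35]
to [653.0, 237.0, 330.0] d [-97.4  19.    1.5]
to [653.0, 237.0, 175.0] d [-96.4 174.    1.7]
top
candtop none
pot1 pink [417.  179.9] ax [20.2 21.1] XY [ 652.3 -139.4]
pot2 white [232.4 178.8] ax [17.6 19.6] XY [653.8 236.3]
pot3 alu [336.7 190. ] ax [20.5 20.8] XY [632.1  23.7]
pot4 green [281.9 182.4] ax [15.6 16. ] XY [646.4 135.2]
ball [268.6 240. ] ax [12.  12.7] XY [524.5 155.3]
side
candtop none
pot1 pink [313.6 194.2] ax [14.4 17.2] XY [ 649.5 -134.8]
pot2 white [209.1 290. ] ax [17.6 18.7] XY [651.3 240.8]
pot3 alu [280.8 235.7] ax [15.3 18.6] XY [629.7  27.1]
pot4 green [244.4 261.3] ax [14.9 15.7] XY [643.3 139.1]
ball [281.1 278.6] ax [10.8 11.5] XY [523.6 155.6]
```

View pics/t13.png

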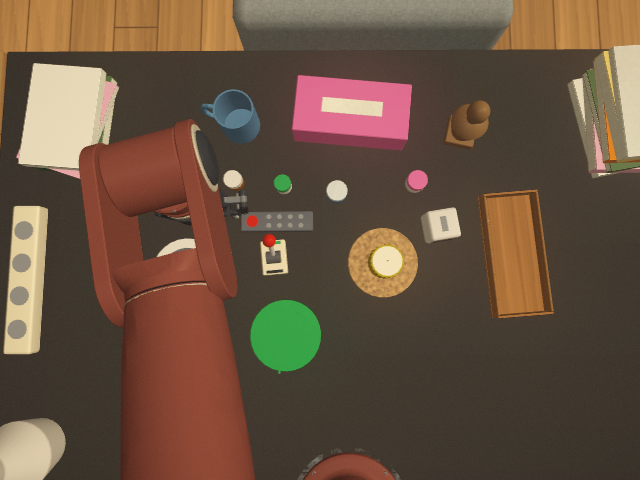

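The switch is fully on: the ball is at x=524, slightly past its start position of 522. Now pot2.

Emit:
send_rows --grip_force 30 --moves '[{"wx": 0,"wy": 0,"wz": 0,"dx": -48,"dy": 10,"dz": 1,"fingers": -1},{"wx": 0,"wy": 0,"wz": 0,"dx": -90,"dy": 15,"dz": 1,"fingers": -1},{"wx": 0,"wy": 0,"wz": 0,"dx": -97,"dy": 30,"dz": 1,"fingers": -1},{"wx": 0,"wy": 0,"wz": 0,"dx": -97,"dy": 75,"dz": 1,"fingers": -1},{"wx": 0,"wy": 0,"wz": 0,"dx": -97,"dy": 120,"dz": 1,"fingers": -1},{"wx": 0,"wy": 0,"wz": 0,"dx": -97,"dy": 155,"dz": 1,"fingers": -1},{"wx": 0,"wy": 0,"wz": 0,"dx": -97,"dy": 174,"dz": 1,"fingers": -1},{"wx": 0,"wy": 0,"wz": 0,"dx": -97,"dy": 174,"dz": 1,"fingers": -0.5},{"wx": 0,"wy": 0,"wz": 0,"dx": -97,"dy": 174,"dz": 1,"fingers": 0},{"wx": 0,"wy": 0,"wz": 0,"dx": -97,"dy": 174,"dz": 1,"fingers": 1}]'

```text
clock: 28.05
tcp_pos: [653.1, 236.1, 174.8]
tool_rot: [[-0.996, 0.005, 0.087], [-0.087, 0.001, -0.996], [-0.005, -1.0, -0.001]]
wrist_force: [0.3, -0.6, 0.4]
grip_width: 44.1
```

```bash
python3 plan.py 185 653 237 330 592 -327 330; python3 - <<'E'
from h import *
s=cam("side");crop(s,130,200,160,120,4,"pics/s14.png")
E
```

```text
t 28.1 tcp [653.1 236.1 174.8] yaw -175.0 F [ 0.3 -0.6  0.4] w 44.1 q [0.24 0.43 1.58 0.   1.13 1.72]
rot [ 0.05  0.01 -0.31]
to [653.0, 237.0, 330.0] d [  -0.8 -155.2   -1. ]
to [592.0, -327.0, 330.0] d [ 109.3 -156.3  555.5]
```

View pics/s14.png

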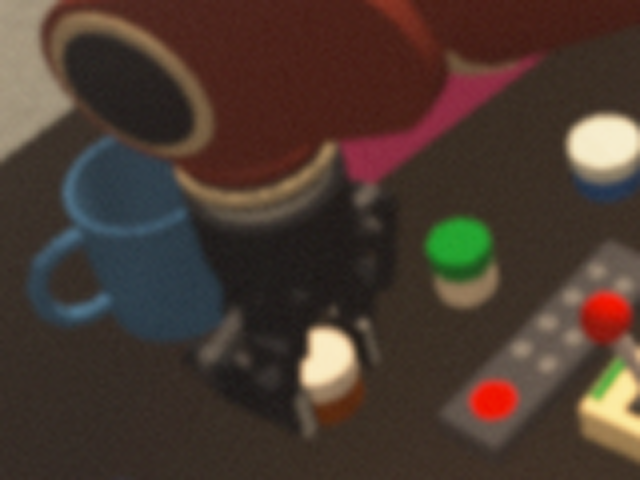

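Emit:
send_rows --moves '[{"wx": 0,"wy": 0,"wz": 0,"dx": 0,"dy": 0,"dz": 0,"fingers": 1},{"wx": 0,"wy": 0,"wz": 0,"dx": 0,"dy": 0,"dz": 0,"fingers": 1},{"wx": 0,"wy": 0,"wz": 0,"dx": 0,"dy": -15,"dz": 0,"fingers": 1},{"wx": 0,"wy": 0,"wz": 0,"dx": 0,"dy": -55,"dz": 0,"fingers": 1},{"wx": 0,"wy": 0,"wz": 0,"dx": 0,"dy": -100,"dz": 0,"fingers": 1},{"wx": 0,"wy": 0,"wz": 0,"dx": 2,"dy": -140,"dz": 10,"fingers": 1},{"wx": 0,"wy": 0,"wz": 0,"dx": 9,"dy": -155,"dz": 45,"fingers": 1},{"wx": 0,"wy": 0,"wz": 0,"dx": 18,"dy": -155,"dz": 90,"fingers": 1},{"wx": 0,"wy": 0,"wz": 0,"dx": 27,"dy": -155,"dz": 135,"fingers": 1},{"wx": 0,"wy": 0,"wz": 0,"dx": 36,"dy": -155,"dz": 180,"fingers": 1}]'

```text
clock: 29.1
tcp_pos: [631.1, 52.0, 327.9]
tool_rot: [[-0.996, 0.002, 0.088], [-0.088, -0.0, -0.996], [-0.002, -1.0, 0.0]]
wrist_force: [0.3, -0.4, 0.3]
grip_width: 35.4
```

```bash
python3 plan.py 185 592 -327 330 592 -327 182
```

```text
t 29.1 tcp [631.1  52.  327.9] yaw -174.9 F [ 0.3 -0.4  0.3] w 35.4 q [-0.04  0.13  1.66 -0.    1.35  1.45]
rot [-0.02  0.05 -0.1 ]
to [592.0, -327.0, 330.0] d [ 72.4  -2.1 374.1]
to [592.0, -327.0, 182.0] d [ 72.6 145.9 374. ]
```

Pot2 held (width 35.4).

Emit:
send_rows --moves '[{"wx": 0,"wy": 0,"wz": 0,"dx": 9,"dy": 0,"dz": 48,"fingers": 1},{"wx": 0,"wy": 0,"wz": 0,"dx": 18,"dy": 0,"dz": 96,"fingers": 1},{"wx": 0,"wy": 0,"wz": 0,"dx": 27,"dy": 0,"dz": 144,"fingers": 1},{"wx": 0,"wy": 0,"wz": 0,"dx": 37,"dy": 0,"dz": 192,"fingers": 1},{"wx": 0,"wy": 0,"wz": 0,"dx": 46,"dy": 0,"dz": 240,"fingers": 1},{"wx": 0,"wy": 0,"wz": 0,"dx": 56,"dy": 0,"dz": 288,"fingers": 1},{"wx": 0,"wy": 0,"wz": 0,"dx": 65,"dy": 0,"dz": 336,"fingers": 1},{"wx": 0,"wy": 0,"wz": 0,"dx": 72,"dy": 15,"dz": 374,"fingers": 1},{"wx": 0,"wy": 0,"wz": 0,"dx": 72,"dy": 50,"dz": 374,"fingers": 1},{"wx": 0,"wy": 0,"wz": 0,"dx": 72,"dy": 80,"dz": 374,"fingers": 1}]'

```text
clock: 30.1
tcp_pos: [592.3, -327.3, 247.0]
tool_rot: [[-0.996, 0.002, 0.085], [-0.085, -0.001, -0.996], [-0.002, -1.0, 0.001]]
wrist_force: [0.5, 0.1, -0.8]
grip_width: 35.6
```

```bash
python3 plan.py 185 592 -327 182; python3 - <<'E'
from h import *
s=cam("side");crop(s,320,60,180,150,4,"pics/s15.png")
s=cam("top");crop(s,430,150,160,200,3,"pics/t15.png")
E
```

```text
t 30.1 tcp [ 592.3 -327.3  247. ] yaw -175.1 F [ 0.5  0.1 -0.8] w 35.6 q [-0.61  0.31  1.6   0.    1.23  0.87]
rot [-0.08 -0.14 -0.1 ]
to [592.0, -327.0, 182.0] d [ 0.3 65.  -0.4]
```

View pics/s15.png

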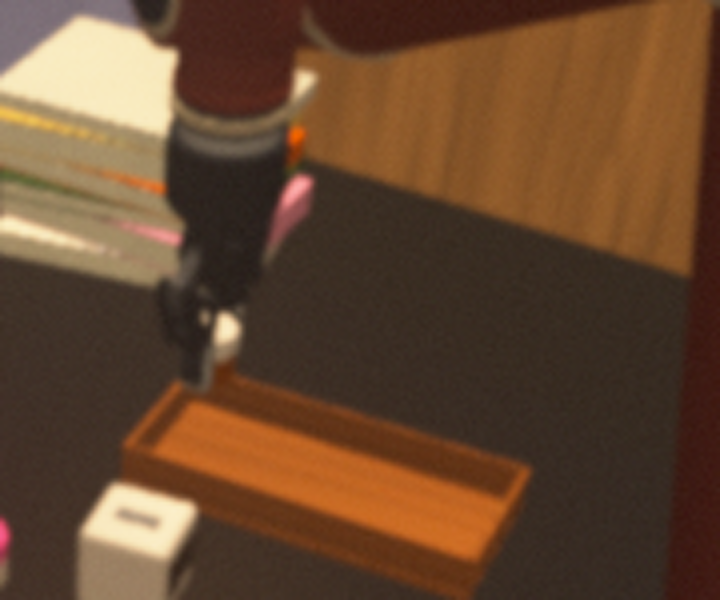

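View pics/t15.png

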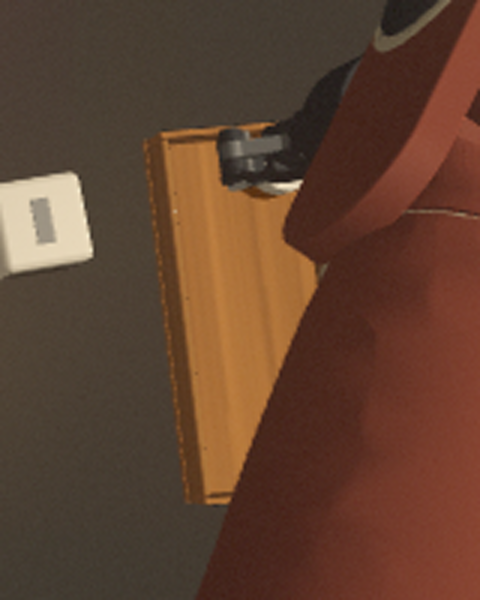

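```bash
python3 - <<'E'
import cv2
a=cv2.imread("pics/t13.png");cv2.imwrite("pics/trayc.png",cv2.resize(a[180:325,470:565],None,fx=4,fy=4,interpolation=cv2.INTER_CUBIC))
b=cv2.imread("pics/side0.png");cv2.imwrite("pics/trays.png",cv2.resize(b[145:215,345:460],None,fx=6,fy=6,interpolation=cv2.INTER_CUBIC))
E
```

```text
(no output)
```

View pics/trayc.png

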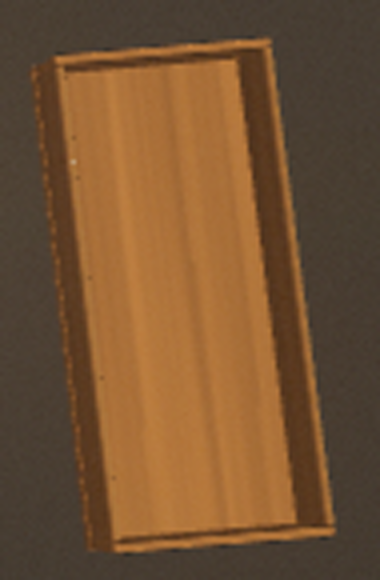

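View pics/trays.png

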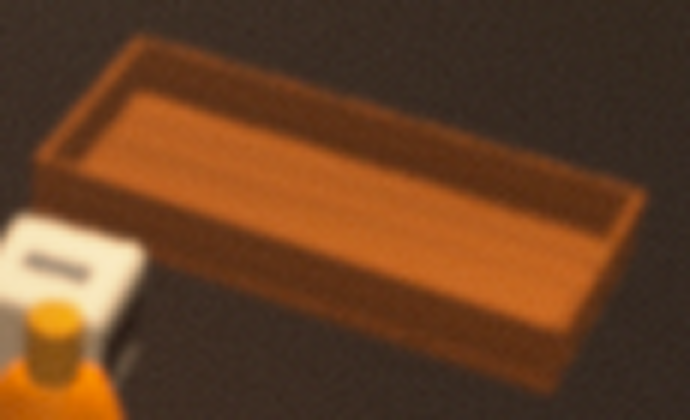

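```bash
python3 - <<'E'
from h import *
t=cam("top");s=cam("side")
P=np.array([onz(t,p,35) for p in [(483.5,194.5),(537.5,190),(553.7,313),(498,318)]]);print(P.mean(0).round(0),P.round(0)[:,:2].tolist(),np.linalg.norm(P-np.roll(P,-1,0),axis=1).round())
P=np.array([onz(s,p,35) for p in [(351,171),(368.3,150.8),(452.5,177),(439.5,200)]]);print(P.mean(0).round(0),P.round(0)[:,:2].tolist(),np.linalg.norm(P-np.roll(P,-1,0),axis=1).round())
E
```

```text
[ 504. -338.   35.] [[622.0, -273.0], [632.0, -382.0], [386.0, -403.0], [376.0, -293.0]] [109. 247. 110. 247.]
[ 501. -334.   35.] [[621.0, -270.0], [629.0, -377.0], [383.0, -398.0], [373.0, -292.0]] [108. 248. 106. 249.]
```

Emit:
send_rows --moves '[{"wx": 0,"wy": 0,"wz": 0,"dx": 3,"dy": 20,"dz": 3,"fingers": 1},{"wx": 0,"wy": 0,"wz": 0,"dx": 3,"dy": 40,"dz": 3,"fingers": 1},{"wx": 0,"wy": 0,"wz": 0,"dx": 3,"dy": 55,"dz": 3,"fingers": 1},{"wx": 0,"wy": 0,"wz": 0,"dx": 3,"dy": 62,"dz": 3,"fingers": 1},{"wx": 0,"wy": 0,"wz": 0,"dx": 3,"dy": 65,"dz": 3,"fingers": 1},{"wx": 0,"wy": 0,"wz": 0,"dx": 3,"dy": 66,"dz": 3,"fingers": 1},{"wx": 0,"wy": 0,"wz": 0,"dx": 3,"dy": 66,"dz": 3,"fingers": 1},{"wx": 0,"wy": 0,"wz": 0,"dx": 3,"dy": 66,"dz": 3,"fingers": -0.2},{"wx": 0,"wy": 0,"wz": 0,"dx": 3,"dy": 66,"dz": 3,"fingers": -0.3},{"wx": 0,"wy": 0,"wz": 0,"dx": 3,"dy": 66,"dz": 3,"fingers": -0.3}]'

```text
clock: 31.3
tcp_pos: [590.1, -328.9, 180.8]
tool_rot: [[-0.996, 0.001, 0.087], [-0.087, -0.0, -0.996], [-0.001, -1.0, 0.001]]
wrist_force: [0.9, -1.1, 0.2]
grip_width: 55.5
```

```bash
python3 plan.py 185 592 -327 330 651.5 -138 330
```

```text
t 31.3 tcp [ 590.1 -328.9  180.8] yaw -175.0 F [ 0.9 -1.1  0.2] w 55.5 q [-0.62  0.39  1.63  0.    1.13  0.86]
rot [-0.03  0.01 -0.04]
to [592.0, -327.0, 330.0] d [  -2.1 -149.2   -1.6]
to [651.5, -138.0, 330.0] d [ -77.9 -149.2 -184.7]
```

Emit:
send_rows --moves '[{"wx": 0,"wy": 0,"wz": 0,"dx": 0,"dy": -20,"dz": 0,"fingers": -0.3},{"wx": 0,"wy": 0,"wz": 0,"dx": 0,"dy": -60,"dz": 0,"fingers": -0.3},{"wx": 0,"wy": 0,"wz": 0,"dx": 0,"dy": -105,"dz": 0,"fingers": -1},{"wx": 0,"wy": 0,"wz": 0,"dx": 0,"dy": -149,"dz": 0,"fingers": -1},{"wx": 0,"wy": 0,"wz": 0,"dx": -19,"dy": -149,"dz": -45,"fingers": -1},{"wx": 0,"wy": 0,"wz": 0,"dx": -38,"dy": -149,"dz": -90,"fingers": -1},{"wx": 0,"wy": 0,"wz": 0,"dx": -57,"dy": -149,"dz": -135,"fingers": -1},{"wx": 0,"wy": 0,"wz": 0,"dx": -72,"dy": -149,"dz": -170,"fingers": -1},{"wx": 0,"wy": 0,"wz": 0,"dx": -78,"dy": -149,"dz": -185,"fingers": -1},{"wx": 0,"wy": 0,"wz": 0,"dx": -78,"dy": -149,"dz": -185,"fingers": -1}]'

```text
clock: 32.3
tcp_pos: [651.9, -135.8, 329.4]
tool_rot: [[-0.996, 0.0, 0.09], [-0.09, -0.0, -0.996], [-0.0, -1.0, 0.0]]
wrist_force: [0.2, 0.2, 1.0]
grip_width: 85.2
```

```bash
python3 plan.py 185 651.5 -138 174; python3 m1.py | egrep "pot|top|side";python3 - <<'E'
from h import *
t=cam("top");cv2.imwrite("pics/t16.png",t["bgr"]); print(onz(t,(479,110),125),onz(t,(460,140),10),onz(t,(403,148),70),onz(t,(403,148),0))
s=cam("side");cv2.imwrite("pics/s16.png",s["bgr"])
E
```

```text
t 32.3 tcp [ 651.9 -135.8  329.4] yaw -174.8 F [0.2 0.2 1. ] w 85.2 q [-0.32  0.2   1.58 -0.    1.36  1.16]
rot [-0.    0.19 -0.  ]
to [651.5, -138.0, 174.0] d [  0.6 155.4   2.2]
top
candtop [186.5 272.7] ax [67.3 69.2] XY [461.3 312.5]
pot1 pink none
pot2 white none
pot3 alu [336.6 190. ] ax [20.5 20.8] XY [632.1  23.7]
pot4 green [282.  182.3] ax [15.6 16.2] XY [646.5 135.1]
side
candtop none
pot1 pink [313.5 194.4] ax [14.1 17.1] XY [ 649.3 -134.1]
pot2 white none
pot3 alu [280.8 235.7] ax [15.2 18.6] XY [629.7  27.1]
pot4 green [244.2 261.2] ax [14.3 15.8] XY [643.7 139.2]
[ 761.51781484 -236.4207478   125.        ] [ 743.93360443 -236.38338025   10.        ] [ 707.27613917 -105.4704312    70.        ] [ 729.85650934 -118.20846644    0.        ]
```

View pics/t16.png

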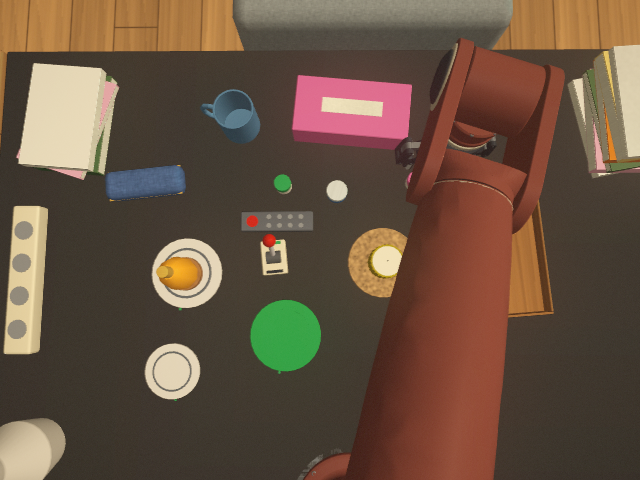

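View pics/s16.png

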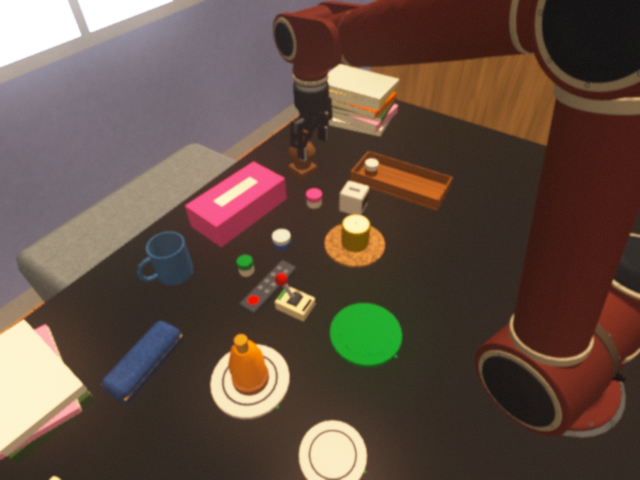

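Pot2 is upright in the tray (side view (372,165)). Next pot1.

Emit:
send_rows --grip_force 30 --moves '[{"wx": 0,"wy": 0,"wz": 0,"dx": 0,"dy": 40,"dz": 2,"fingers": -1},{"wx": 0,"wy": 0,"wz": 0,"dx": 0,"dy": 85,"dz": 2,"fingers": -1},{"wx": 0,"wy": 0,"wz": 0,"dx": 0,"dy": 125,"dz": 2,"fingers": -1},{"wx": 0,"wy": 0,"wz": 0,"dx": 0,"dy": 150,"dz": 2,"fingers": -1},{"wx": 0,"wy": 0,"wz": 0,"dx": 0,"dy": 155,"dz": 2,"fingers": -1},{"wx": 0,"wy": 0,"wz": 0,"dx": 0,"dy": 155,"dz": 2,"fingers": 0},{"wx": 0,"wy": 0,"wz": 0,"dx": 0,"dy": 155,"dz": 2,"fingers": 1},{"wx": 0,"wy": 0,"wz": 0,"dx": 0,"dy": 155,"dz": 2,"fingers": 1},{"wx": 0,"wy": 0,"wz": 0,"dx": 0,"dy": 155,"dz": 2,"fingers": 1},{"wx": 0,"wy": 0,"wz": 0,"dx": 0,"dy": 155,"dz": 2,"fingers": 1}]'

```text
clock: 33.5
tcp_pos: [652.8, -140.2, 177.2]
tool_rot: [[-0.996, 0.004, 0.087], [-0.087, -0.002, -0.996], [-0.004, -1.0, 0.002]]
wrist_force: [-0.3, -1.1, 6.7]
grip_width: 39.1
```

```bash
python3 plan.py 185 651 -138 290 531 -335 290 531 -335 183
```

```text
t 33.5 tcp [ 652.8 -140.2  177.2] yaw -175.0 F [-0.3 -1.1  6.7] w 39.1 q [-0.32  0.37  1.65 -0.    1.12  1.16]
rot [-0.13  0.02 -0.23]
to [651.0, -138.0, 290.0] d [   1.2 -112.9   -2.1]
to [531.0, -335.0, 290.0] d [ 137.9 -113.   183.7]
to [531.0, -335.0, 183.0] d [138.4  -6.  183.5]
```

Emit:
send_rows --moves '[{"wx": 0,"wy": 0,"wz": 0,"dx": 0,"dy": -15,"dz": 0,"fingers": 1},{"wx": 0,"wy": 0,"wz": 0,"dx": 0,"dy": -60,"dz": 0,"fingers": 1},{"wx": 0,"wy": 0,"wz": 0,"dx": 5,"dy": -105,"dz": 5,"fingers": 1},{"wx": 0,"wy": 0,"wz": 0,"dx": 25,"dy": -115,"dz": 33,"fingers": 1},{"wx": 0,"wy": 0,"wz": 0,"dx": 53,"dy": -115,"dz": 70,"fingers": 1},{"wx": 0,"wy": 0,"wz": 0,"dx": 82,"dy": -115,"dz": 108,"fingers": 1},{"wx": 0,"wy": 0,"wz": 0,"dx": 110,"dy": -115,"dz": 146,"fingers": 1},{"wx": 0,"wy": 0,"wz": 0,"dx": 135,"dy": -110,"dz": 179,"fingers": 1},{"wx": 0,"wy": 0,"wz": 0,"dx": 138,"dy": -75,"dz": 184,"fingers": 1},{"wx": 0,"wy": 0,"wz": 0,"dx": 138,"dy": -45,"dz": 184,"fingers": 1}]'

```text
clock: 34.5
tcp_pos: [529.4, -336.8, 220.3]
tool_rot: [[-0.996, 0.002, 0.084], [-0.084, -0.002, -0.996], [-0.002, -1.0, 0.002]]
wrist_force: [0.5, 0.6, -1.3]
grip_width: 39.1
```

```bash
python3 plan.py 185 531 -335 183; python3 - <<'E'
from h import *
s=cam("side");crop(s,320,100,160,120,4,"pics/s17.png")
E
```

```text
t 34.5 tcp [ 529.4 -336.8  220.3] yaw -175.2 F [ 0.5  0.6 -1.3] w 39.1 q [-0.69  0.23  1.74 -0.    1.17  0.8 ]
rot [-0.11 -0.16 -0.11]
to [531.0, -335.0, 183.0] d [-1.7 37.3 -1.7]
```

View pics/s17.png

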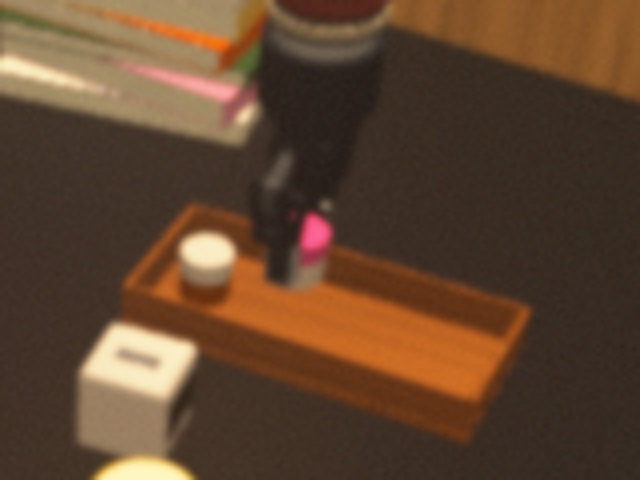

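Emit:
send_rows --moves '[{"wx": 0,"wy": 0,"wz": 0,"dx": 0,"dy": 15,"dz": -1,"fingers": 1},{"wx": 0,"wy": 0,"wz": 0,"dx": 0,"dy": 27,"dz": -1,"fingers": 1},{"wx": 0,"wy": 0,"wz": 0,"dx": 0,"dy": 34,"dz": -1,"fingers": 1},{"wx": 0,"wy": 0,"wz": 0,"dx": 0,"dy": 37,"dz": -1,"fingers": 1},{"wx": 0,"wy": 0,"wz": 0,"dx": 0,"dy": 38,"dz": -1,"fingers": 1},{"wx": 0,"wy": 0,"wz": 0,"dx": 0,"dy": 38,"dz": -1,"fingers": 1},{"wx": 0,"wy": 0,"wz": 0,"dx": 0,"dy": 38,"dz": -1,"fingers": -0.3},{"wx": 0,"wy": 0,"wz": 0,"dx": 0,"dy": 38,"dz": -1,"fingers": -0.4},{"wx": 0,"wy": 0,"wz": 0,"dx": 0,"dy": 38,"dz": -1,"fingers": -0.4},{"wx": 0,"wy": 0,"wz": 0,"dx": 0,"dy": 25,"dz": -1,"fingers": -0.4}]'

```text
clock: 35.55
tcp_pos: [529.3, -333.4, 192.7]
tool_rot: [[-0.996, -0.003, 0.087], [-0.087, 0.003, -0.996], [0.003, -1.0, -0.003]]
wrist_force: [-0.7, -0.4, -0.3]
grip_width: 59.7
```

```bash
python3 plan.py 185 531 -335 330 631.5 24.5 330
```

```text
t 35.5 tcp [ 529.3 -333.4  192.7] yaw -175.0 F [-0.7 -0.4 -0.3] w 59.7 q [-0.68  0.27  1.75 -0.    1.13  0.8 ]
rot [0.17 0.01 0.17]
to [531.0, -335.0, 330.0] d [  -1.1 -137.3    1.3]
to [631.5, 24.5, 330.0] d [-132.6 -136.7 -348. ]
```

Emit:
send_rows --moves '[{"wx": 0,"wy": 0,"wz": 0,"dx": 0,"dy": -40,"dz": 0,"fingers": -0.4},{"wx": 0,"wy": 0,"wz": 0,"dx": 0,"dy": -90,"dz": 0,"fingers": -0.4},{"wx": 0,"wy": 0,"wz": 0,"dx": 0,"dy": -137,"dz": 0,"fingers": -1},{"wx": 0,"wy": 0,"wz": 0,"dx": -17,"dy": -137,"dz": -46,"fingers": -1},{"wx": 0,"wy": 0,"wz": 0,"dx": -34,"dy": -137,"dz": -92,"fingers": -1},{"wx": 0,"wy": 0,"wz": 0,"dx": -51,"dy": -137,"dz": -138,"fingers": -1},{"wx": 0,"wy": 0,"wz": 0,"dx": -68,"dy": -137,"dz": -184,"fingers": -1},{"wx": 0,"wy": 0,"wz": 0,"dx": -85,"dy": -137,"dz": -230,"fingers": -1},{"wx": 0,"wy": 0,"wz": 0,"dx": -102,"dy": -137,"dz": -276,"fingers": -1},{"wx": 0,"wy": 0,"wz": 0,"dx": -119,"dy": -137,"dz": -322,"fingers": -1}]'

```text
clock: 36.55
tcp_pos: [620.8, -0.8, 332.8]
tool_rot: [[-0.996, 0.002, 0.087], [-0.087, -0.0, -0.996], [-0.002, -1.0, 0.0]]
wrist_force: [0.4, -0.2, 1.0]
grip_width: 85.4
```

```bash
python3 plan.py 185 631.5 24.5 330 631.5 24.5 176; python3 m1.py | egrep "pot|top|side";python3 - <<'E'
from h import *
s=cam("side");cv2.imwrite("pics/s18.png",s["bgr"])
E
```

```text
t 36.5 tcp [620.8  -0.8 332.8] yaw -175.0 F [ 0.4 -0.2  1. ] w 85.4 q [-0.12  0.1   1.69 -0.    1.35  1.36]
rot [-0.02  0.01 -0.1 ]
to [631.5, 24.5, 330.0] d [-12.9   2.8 -24.3]
to [631.5, 24.5, 176.0] d [-12.6 156.8 -24.4]
top
candtop [186.5 272.7] ax [67.2 69.2] XY [461.3 312.5]
pot1 pink none
pot2 white none
pot3 alu [337.3 187.2] ax [13.3 20.8] XY [637.9  22.4]
pot4 green [282.  182.4] ax [15.9 16.1] XY [646.3 135. ]
side
candtop none
pot1 pink none
pot2 white none
pot3 alu [280.8 235.7] ax [15.3 18.7] XY [629.6  27.2]
pot4 green [244.4 261.2] ax [14.4 15.4] XY [643.6 139. ]
```

View pics/s18.png

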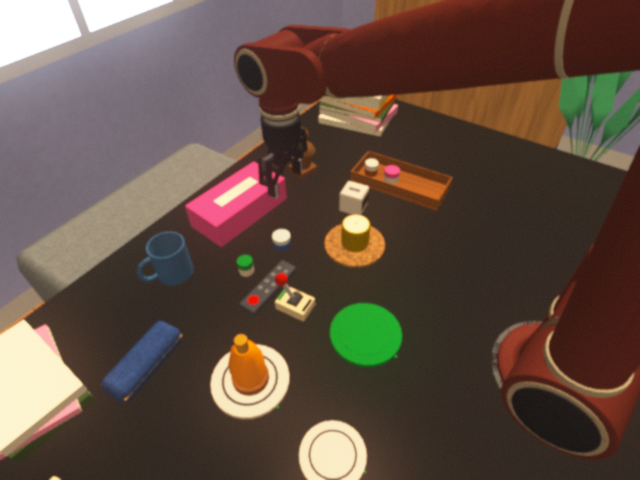

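Emit:
send_rows --grip_force 30 --moves '[{"wx": 0,"wy": 0,"wz": 0,"dx": -12,"dy": 5,"dz": -24,"fingers": -1},{"wx": 0,"wy": 0,"wz": 0,"dx": -12,"dy": 45,"dz": -24,"fingers": -1},{"wx": 0,"wy": 0,"wz": 0,"dx": -12,"dy": 90,"dz": -24,"fingers": -1},{"wx": 0,"wy": 0,"wz": 0,"dx": -12,"dy": 130,"dz": -24,"fingers": -1},{"wx": 0,"wy": 0,"wz": 0,"dx": -12,"dy": 152,"dz": -24,"fingers": -1},{"wx": 0,"wy": 0,"wz": 0,"dx": -12,"dy": 157,"dz": -24,"fingers": -1},{"wx": 0,"wy": 0,"wz": 0,"dx": -12,"dy": 157,"dz": -24,"fingers": 0},{"wx": 0,"wy": 0,"wz": 0,"dx": -12,"dy": 157,"dz": -24,"fingers": 1},{"wx": 0,"wy": 0,"wz": 0,"dx": -12,"dy": 157,"dz": -24,"fingers": 1},{"wx": 0,"wy": 0,"wz": 0,"dx": -12,"dy": 157,"dz": -24,"fingers": 1}]'

```text
clock: 37.7
tcp_pos: [631.7, 21.9, 177.1]
tool_rot: [[-0.996, 0.004, 0.087], [-0.087, -0.001, -0.996], [-0.004, -1.0, 0.001]]
wrist_force: [-0.6, -0.7, 6.1]
grip_width: 40.9
```

```bash
python3 plan.py 185 631 24 300 475 -339 300 475 -339 182
```

```text
t 37.7 tcp [631.7  21.9 177.1] yaw -175.0 F [-0.6 -0.7  6.1] w 40.9 q [-0.08  0.3   1.74 -0.    1.1   1.4 ]
rot [-0.06  0.01 -0.25]
to [631.0, 24.0, 300.0] d [-1.000e-01 -1.229e+02 -2.000e+00]
to [475.0, -339.0, 300.0] d [ 187.  -123.4  345.9]
to [475.0, -339.0, 182.0] d [187.6  -5.4 345.8]
```

Emit:
send_rows --moves '[{"wx": 0,"wy": 0,"wz": 0,"dx": 0,"dy": -15,"dz": 0,"fingers": 1},{"wx": 0,"wy": 0,"wz": 0,"dx": 0,"dy": -60,"dz": 0,"fingers": 1},{"wx": 0,"wy": 0,"wz": 0,"dx": 5,"dy": -105,"dz": 10,"fingers": 1},{"wx": 0,"wy": 0,"wz": 0,"dx": 24,"dy": -123,"dz": 44,"fingers": 1},{"wx": 0,"wy": 0,"wz": 0,"dx": 46,"dy": -123,"dz": 85,"fingers": 1},{"wx": 0,"wy": 0,"wz": 0,"dx": 69,"dy": -123,"dz": 127,"fingers": 1},{"wx": 0,"wy": 0,"wz": 0,"dx": 91,"dy": -123,"dz": 168,"fingers": 1},{"wx": 0,"wy": 0,"wz": 0,"dx": 114,"dy": -123,"dz": 210,"fingers": 1},{"wx": 0,"wy": 0,"wz": 0,"dx": 136,"dy": -123,"dz": 251,"fingers": 1},{"wx": 0,"wy": 0,"wz": 0,"dx": 158,"dy": -123,"dz": 292,"fingers": 1}]'

```text
clock: 38.7
tcp_pos: [497.4, -283.9, 298.5]
tool_rot: [[-0.996, 0.001, 0.088], [-0.088, -0.001, -0.996], [-0.001, -1.0, 0.001]]
wrist_force: [0.4, -1.3, 0.0]
grip_width: 41.3
```

```bash
python3 plan.py 185 475 -339 182
```

```text
t 38.7 tcp [ 497.4 -283.9  298.5] yaw -175.0 F [ 0.4 -1.3  0. ] w 41.3 q [-0.65  0.02  1.83  0.    1.29  0.83]
rot [-0.04  0.02 -0.06]
to [475.0, -339.0, 182.0] d [ 27.3 116.5  52.8]
```

Emit:
send_rows --moves '[{"wx": 0,"wy": 0,"wz": 0,"dx": 20,"dy": 0,"dz": 40,"fingers": 1},{"wx": 0,"wy": 0,"wz": 0,"dx": 27,"dy": 20,"dz": 53,"fingers": 1},{"wx": 0,"wy": 0,"wz": 0,"dx": 27,"dy": 60,"dz": 53,"fingers": 1},{"wx": 0,"wy": 0,"wz": 0,"dx": 27,"dy": 90,"dz": 53,"fingers": 1},{"wx": 0,"wy": 0,"wz": 0,"dx": 27,"dy": 108,"dz": 53,"fingers": 1},{"wx": 0,"wy": 0,"wz": 0,"dx": 27,"dy": 115,"dz": 53,"fingers": 1},{"wx": 0,"wy": 0,"wz": 0,"dx": 27,"dy": 117,"dz": 53,"fingers": 1},{"wx": 0,"wy": 0,"wz": 0,"dx": 27,"dy": 117,"dz": 53,"fingers": 1},{"wx": 0,"wy": 0,"wz": 0,"dx": 27,"dy": 117,"dz": 53,"fingers": -0.35},{"wx": 0,"wy": 0,"wz": 0,"dx": 27,"dy": 117,"dz": 53,"fingers": -0.45}]'

```text
clock: 39.7
tcp_pos: [476.6, -337.9, 181.3]
tool_rot: [[-0.996, 0.001, 0.088], [-0.088, -0.001, -0.996], [-0.001, -1.0, 0.001]]
wrist_force: [-0.9, -0.7, -0.3]
grip_width: 62.0
```

```bash
python3 plan.py 185 475 -339 330 645.5 136 330
```

```text
t 39.7 tcp [ 476.6 -337.9  181.3] yaw -175.0 F [-0.9 -0.7 -0.3] w 62.0 q [-0.74  0.2   1.86 -0.    1.08  0.74]
rot [-0.07  0.02 -0.06]
to [475.0, -339.0, 330.0] d [   1.5 -148.7    1.2]
to [645.5, 136.0, 330.0] d [-209.9 -149.  -457.1]
```

Emit:
send_rows --moves '[{"wx": 0,"wy": 0,"wz": 0,"dx": 0,"dy": -20,"dz": 0,"fingers": -0.45},{"wx": 0,"wy": 0,"wz": 0,"dx": 0,"dy": -60,"dz": 0,"fingers": -0.45},{"wx": 0,"wy": 0,"wz": 0,"dx": 0,"dy": -105,"dz": 0,"fingers": -0.6},{"wx": 0,"wy": 0,"wz": 0,"dx": 0,"dy": -149,"dz": 0,"fingers": -1},{"wx": 0,"wy": 0,"wz": 0,"dx": -21,"dy": -149,"dz": -45,"fingers": -1},{"wx": 0,"wy": 0,"wz": 0,"dx": -42,"dy": -149,"dz": -90,"fingers": -1},{"wx": 0,"wy": 0,"wz": 0,"dx": -63,"dy": -149,"dz": -136,"fingers": -1},{"wx": 0,"wy": 0,"wz": 0,"dx": -84,"dy": -149,"dz": -182,"fingers": -1},{"wx": 0,"wy": 0,"wz": 0,"dx": -105,"dy": -149,"dz": -228,"fingers": -1},{"wx": 0,"wy": 0,"wz": 0,"dx": -126,"dy": -149,"dz": -274,"fingers": -1}]'

```text
clock: 40.7
tcp_pos: [577.4, -53.9, 330.0]
tool_rot: [[-0.996, 0.001, 0.087], [-0.087, -0.0, -0.996], [-0.001, -1.0, 0.0]]
wrist_force: [1.0, -0.9, 0.7]
grip_width: 85.4
```

```bash
python3 plan.py 185 645.5 136 330; python3 m1.py | egrep "pot4|top|side";python3 - <<'E'
from h import *
s=cam("side");cv2.imwrite("pics/s19.png",s["bgr"])
E
```

```text
t 40.7 tcp [577.4 -53.9 330. ] yaw -175.0 F [ 1.  -0.9  0.7] w 85.4 q [-0.22  0.    1.79 -0.    1.35  1.26]
rot [-0.02  0.01 -0.07]
to [645.5, 136.0, 330.0] d [ -84.4    0.  -183.2]
top
candtop [186.5 272.7] ax [67.3 69.2] XY [461.3 312.5]
pot4 green [282.  182.4] ax [15.9 16.2] XY [646.3 135. ]
side
candtop none
pot4 green [244.1 261.2] ax [14.2 15.9] XY [643.9 139.3]
```

View pics/s19.png

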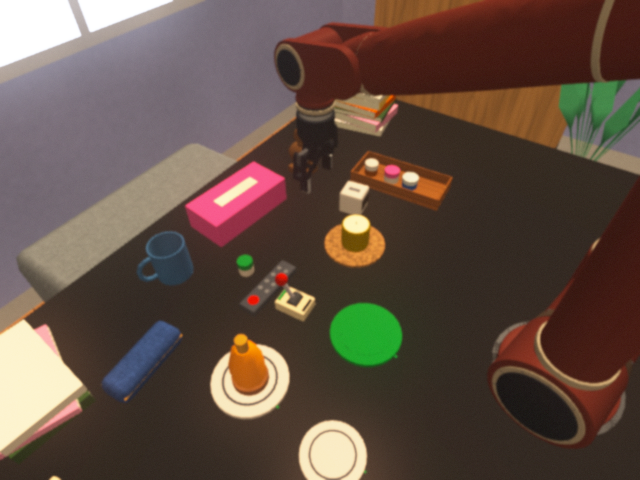

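Three pots are upright in the tray and everything else is unmoved. Pot4 next.

Emit:
send_rows --moves '[{"wx": 0,"wy": 0,"wz": 0,"dx": -20,"dy": 0,"dz": -43,"fingers": -1},{"wx": 0,"wy": 0,"wz": 0,"dx": -40,"dy": 0,"dz": -88,"fingers": -1},{"wx": 0,"wy": 0,"wz": 0,"dx": -61,"dy": 0,"dz": -133,"fingers": -1},{"wx": 0,"wy": 0,"wz": 0,"dx": -80,"dy": 0,"dz": -175,"fingers": -1},{"wx": 0,"wy": 0,"wz": 0,"dx": -84,"dy": 10,"dz": -183,"fingers": -1},{"wx": 0,"wy": 0,"wz": 0,"dx": -84,"dy": 50,"dz": -183,"fingers": -1},{"wx": 0,"wy": 0,"wz": 0,"dx": -84,"dy": 95,"dz": -183,"fingers": -1},{"wx": 0,"wy": 0,"wz": 0,"dx": -84,"dy": 130,"dz": -183,"fingers": -1},{"wx": 0,"wy": 0,"wz": 0,"dx": -84,"dy": 150,"dz": -183,"fingers": -1},{"wx": 0,"wy": 0,"wz": 0,"dx": -84,"dy": 153,"dz": -183,"fingers": -0.6}]'

```text
clock: 41.85
tcp_pos: [642.9, 131.6, 171.8]
tool_rot: [[-0.996, -0.008, 0.085], [-0.085, -0.001, -0.996], [0.008, -1.0, 0.001]]
wrist_force: [-0.2, -0.8, -0.3]
grip_width: 73.3
```

Emit:
send_rows --grip_force 30 --moves '[{"wx": 0,"wy": 0,"wz": 0,"dx": 0,"dy": 0,"dz": 0,"fingers": 0},{"wx": 0,"wy": 0,"wz": 0,"dx": 0,"dy": 0,"dz": 0,"fingers": 1},{"wx": 0,"wy": 0,"wz": 0,"dx": 0,"dy": 0,"dz": 0,"fingers": 1},{"wx": 0,"wy": 0,"wz": 0,"dx": 0,"dy": 0,"dz": 0,"fingers": 1},{"wx": 0,"wy": 0,"wz": 0,"dx": 0,"dy": 0,"dz": 0,"fingers": 1},{"wx": 0,"wy": 0,"wz": 0,"dx": 0,"dy": 0,"dz": 0,"fingers": 1},{"wx": 0,"wy": 0,"wz": 0,"dx": 0,"dy": -15,"dz": 0,"fingers": 1},{"wx": 0,"wy": 0,"wz": 0,"dx": 0,"dy": -60,"dz": 0,"fingers": 1},{"wx": 0,"wy": 0,"wz": 0,"dx": 0,"dy": -105,"dz": 0,"fingers": 1},{"wx": 0,"wy": 0,"wz": 0,"dx": 0,"dy": -140,"dz": 0,"fingers": 1}]'

```text
clock: 42.85
tcp_pos: [644.8, 134.0, 320.1]
tool_rot: [[-0.996, 0.003, 0.088], [-0.088, 0.0, -0.996], [-0.003, -1.0, -0.0]]
wrist_force: [0.4, -0.6, 0.3]
grip_width: 33.2
```

```bash
python3 plan.py 185 420 -344 320 420 -344 184; python3 - <<'E'
from h import *
s=cam("side");crop(s,180,140,160,150,4,"pics/s20.png")
E
```

```text
t 42.9 tcp [644.8 134.  320.1] yaw -175.0 F [ 0.4 -0.6  0.3] w 33.2 q [0.09 0.19 1.61 0.   1.34 1.57]
rot [ 0.01  0.03 -0.16]
to [420.0, -344.0, 320.0] d [265.9  -0.7 456.4]
to [420.0, -344.0, 184.0] d [266.2 135.3 456.5]
```

View pics/s20.png

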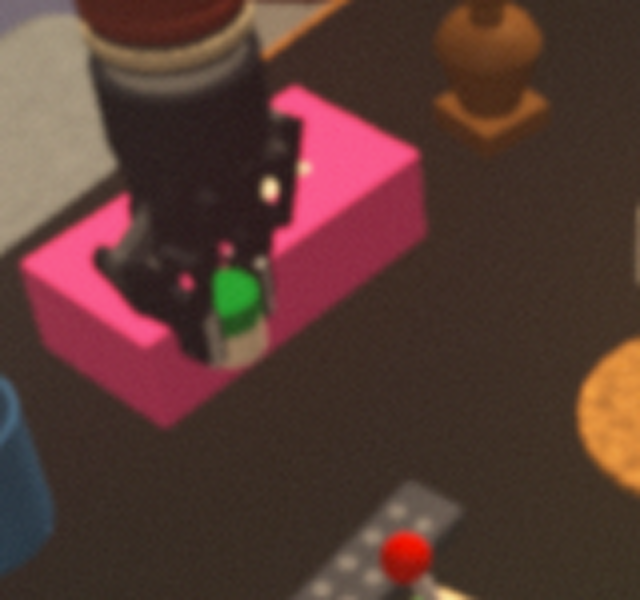

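Emit:
send_rows --moves '[{"wx": 0,"wy": 0,"wz": 0,"dx": 15,"dy": 0,"dz": 25,"fingers": 1},{"wx": 0,"wy": 0,"wz": 0,"dx": 38,"dy": 0,"dz": 65,"fingers": 1},{"wx": 0,"wy": 0,"wz": 0,"dx": 61,"dy": 0,"dz": 105,"fingers": 1},{"wx": 0,"wy": 0,"wz": 0,"dx": 85,"dy": 0,"dz": 145,"fingers": 1},{"wx": 0,"wy": 0,"wz": 0,"dx": 108,"dy": 0,"dz": 185,"fingers": 1},{"wx": 0,"wy": 0,"wz": 0,"dx": 131,"dy": 0,"dz": 225,"fingers": 1},{"wx": 0,"wy": 0,"wz": 0,"dx": 155,"dy": 0,"dz": 265,"fingers": 1},{"wx": 0,"wy": 0,"wz": 0,"dx": 178,"dy": 0,"dz": 305,"fingers": 1},{"wx": 0,"wy": 0,"wz": 0,"dx": 201,"dy": 0,"dz": 345,"fingers": 1},{"wx": 0,"wy": 0,"wz": 0,"dx": 225,"dy": 0,"dz": 385,"fingers": 1}]'

```text
clock: 43.9
tcp_pos: [453.1, -270.6, 316.9]
tool_rot: [[-0.996, 0.001, 0.088], [-0.088, -0.0, -0.996], [-0.001, -1.0, 0.0]]
wrist_force: [0.7, -0.5, -1.2]
grip_width: 33.3
```

```bash
python3 plan.py 185 420 -344 184
```

```text
t 43.9 tcp [ 453.1 -270.6  316.9] yaw -175.0 F [ 0.7 -0.5 -1.2] w 33.3 q [-0.68 -0.11  1.92  0.    1.33  0.8 ]
rot [-0.02  0.03 -0.05]
to [420.0, -344.0, 184.0] d [ 39.5 132.9  70.2]
```

Emit:
send_rows --moves '[{"wx": 0,"wy": 0,"wz": 0,"dx": 20,"dy": 0,"dz": 36,"fingers": 1},{"wx": 0,"wy": 0,"wz": 0,"dx": 39,"dy": 0,"dz": 70,"fingers": 1},{"wx": 0,"wy": 0,"wz": 0,"dx": 39,"dy": 30,"dz": 70,"fingers": 1},{"wx": 0,"wy": 0,"wz": 0,"dx": 39,"dy": 70,"dz": 70,"fingers": 1},{"wx": 0,"wy": 0,"wz": 0,"dx": 39,"dy": 105,"dz": 70,"fingers": 1},{"wx": 0,"wy": 0,"wz": 0,"dx": 39,"dy": 125,"dz": 70,"fingers": 1},{"wx": 0,"wy": 0,"wz": 0,"dx": 39,"dy": 132,"dz": 70,"fingers": 1},{"wx": 0,"wy": 0,"wz": 0,"dx": 39,"dy": 134,"dz": 70,"fingers": 1},{"wx": 0,"wy": 0,"wz": 0,"dx": 39,"dy": 134,"dz": 70,"fingers": 1},{"wx": 0,"wy": 0,"wz": 0,"dx": 39,"dy": 134,"dz": 70,"fingers": 1}]'

```text
clock: 44.9
tcp_pos: [422.0, -342.8, 183.8]
tool_rot: [[-0.996, 0.001, 0.088], [-0.088, -0.001, -0.996], [-0.001, -1.0, 0.001]]
wrist_force: [-1.4, 1.0, 4.9]
grip_width: 33.2
```

```bash
python3 plan.py 185 420 -344 182; python3 - <<'E'
from h import *
s=cam("side");crop(s,340,100,130,130,4,"pics/s21.png")
E
```

```text
t 44.9 tcp [ 422.  -342.8  183.8] yaw -175.0 F [-1.4  1.   4.9] w 33.2 q [-0.82  0.11  1.95  0.    1.08  0.66]
rot [-0.05  0.02 -0.05]
to [420.0, -344.0, 182.0] d [2.1 1.8 1.1]
```

View pics/s21.png

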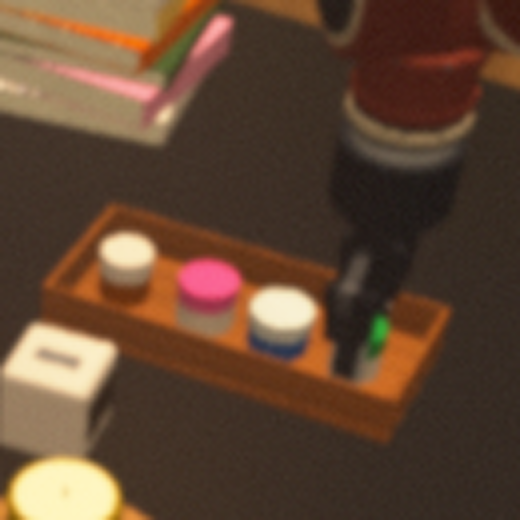

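On the floor (contact +4.9 N). Release, rise, and move clear.

Emit:
send_rows --moves '[{"wx": 0,"wy": 0,"wz": 0,"dx": 0,"dy": 0,"dz": 0,"fingers": 0},{"wx": 0,"wy": 0,"wz": 0,"dx": 0,"dy": 0,"dz": 0,"fingers": -0.3},{"wx": 0,"wy": 0,"wz": 0,"dx": 0,"dy": 0,"dz": 0,"fingers": -0.3},{"wx": 0,"wy": 0,"wz": 0,"dx": 0,"dy": -15,"dz": 0,"fingers": -0.3},{"wx": 0,"wy": 0,"wz": 0,"dx": 0,"dy": -60,"dz": 0,"fingers": -0.3},{"wx": 0,"wy": 0,"wz": 0,"dx": 0,"dy": -105,"dz": 0,"fingers": -0.3},{"wx": 0,"wy": 0,"wz": 0,"dx": 0,"dy": -150,"dz": 0,"fingers": -0.3},{"wx": 0,"wy": 0,"wz": 0,"dx": 30,"dy": -180,"dz": 30,"fingers": -0.3},{"wx": 0,"wy": 0,"wz": 0,"dx": 60,"dy": -200,"dz": 70,"fingers": -0.3},{"wx": 0,"wy": 0,"wz": 0,"dx": 90,"dy": -200,"dz": 110,"fingers": -0.3}]'

```text
clock: 45.95
tcp_pos: [344.1, -456.6, 388.1]
tool_rot: [[-0.996, 0.005, 0.089], [-0.089, -0.008, -0.996], [-0.004, -1.0, 0.008]]
wrist_force: [0.2, -0.1, 0.5]
grip_width: 55.4
```

Emit:
send_rows --moves '[{"wx": 0,"wy": 0,"wz": 0,"dx": 20,"dy": 0,"dz": 40,"fingers": -0.3},{"wx": 0,"wy": 0,"wz": 0,"dx": 40,"dy": 0,"dz": 80,"fingers": -0.3},{"wx": 0,"wy": 0,"wz": 0,"dx": 60,"dy": 0,"dz": 120,"fingers": -0.3},{"wx": 0,"wy": 0,"wz": 0,"dx": 80,"dy": 0,"dz": 160,"fingers": -0.3},{"wx": 0,"wy": 0,"wz": 0,"dx": 80,"dy": 0,"dz": 160,"fingers": -0.3},{"wx": 0,"wy": 0,"wz": 0,"dx": 80,"dy": 0,"dz": 160,"fingers": -0.3},{"wx": 0,"wy": 0,"wz": 0,"dx": 80,"dy": 0,"dz": 160,"fingers": -0.3},{"wx": 0,"wy": 0,"wz": 0,"dx": 80,"dy": 0,"dz": 160,"fingers": -0.3},{"wx": 0,"wy": 0,"wz": 0,"dx": 80,"dy": 0,"dz": 160,"fingers": -0.3},{"wx": 0,"wy": 0,"wz": 0,"dx": 80,"dy": 0,"dz": 160,"fingers": -0.3}]'

```text
clock: 46.95
tcp_pos: [279.2, -621.1, 382.4]
tool_rot: [[-0.996, 0.0, 0.088], [-0.088, -0.0, -0.996], [-0.0, -1.0, 0.0]]
wrist_force: [0.6, 0.2, 0.5]
grip_width: 55.7
```

```bash
python3 plan.py 185 420 -344 182; python3 - <<'E'
from meas import *
s=cam("side");cv2.imwrite("pics/s22.png",s["bgr"])
c=cam("top");cv2.imwrite("pics/t22.png",c["bgr"])
H,S,V=masks(c)
report(c,"cand",(S<110)&(V>180),(386,260),70,20)
report(c,"knob",(H>18)&(H<24)&(S>140)&(S<185)&(V>195),(163,272),146,12)
E
python3 m1.py | egrep "ball|mat|dock|top|side"
```

```text
t 47.0 tcp [ 279.2 -621.1  382.4] yaw -174.9 F [0.6 0.2 0.5] w 55.7 q [-1.26  0.2   1.5   0.    1.45  0.22]
rot [-0.02  0.07 -0.  ]
to [420.0, -344.0, 182.0] d [-164.8  200.4 -263.7]
cand [387.  260.4] ax [29.2 29.6] XY [486.2 -71.7]
knob [161.8 271.6] ax [10.9 11.7] XY [461.1 332. ]
top
dock [186.6 272.7] ax [69.1 71.3] XY [462.9 332.2]
mat [382.4 262.3] ax [69.7 70.6] XY [485.9 -71. ]
candtop [186.5 272.7] ax [67.2 69.2] XY [461.3 312.5]
ball [268.6 240. ] ax [12.  12.5] XY [524.4 155.4]
side
dock [248.7 377.1] ax [78.8 86.3] XY [465.7 334.3]
mat [355.  237.2] ax [60.8 65. ] XY [493.2 -85. ]
candtop none
ball [281.  278.6] ax [11.  11.6] XY [523.8 155.6]
```

View pics/s22.png

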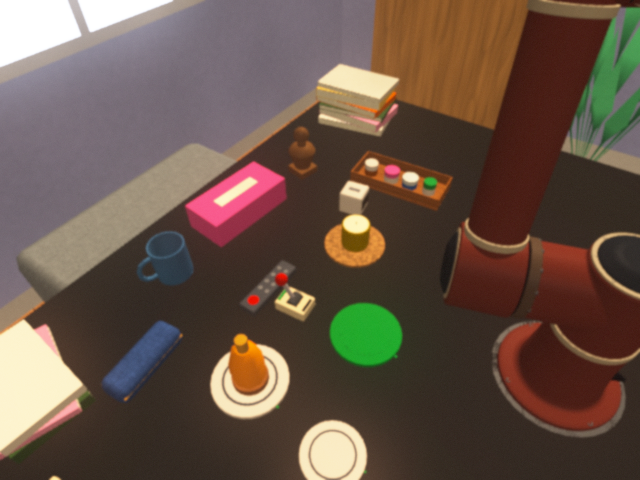

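View pics/t22.png

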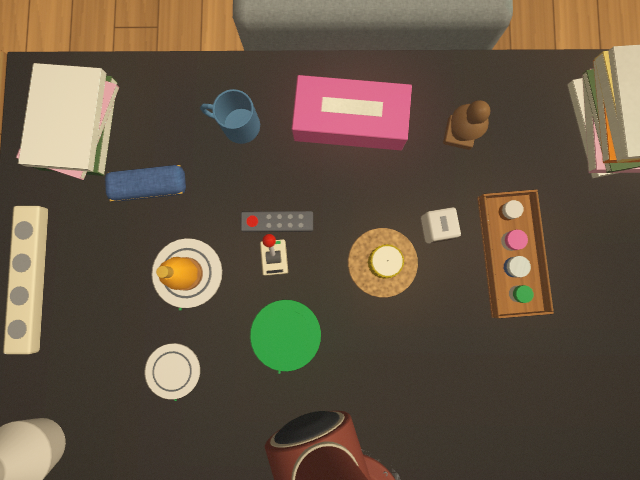

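Everything is in place: four pots upright in the tray, the lamp on the dock, the candle on the mat, the toggle on and the arm clear. Handing in.

```bash
python3 -c "
from bench import env
print(env.finish_job())"
```

```text
the job is handed in; nothing more can be done
None
```

I finished the job and handed it in at about 47 s of the 210 s allowed; the interface gives no verdict. I switched the charger off, parked the candle on the table, put the lamp on the larger white dock and the candle on the cork mat. Then I switched the charger on again and put all four pots in the tray.

My last pictures, taken just before handing in, showed:
- **Lamp:** its knob is about 2 mm from the dock centre, and it stands upright.
- **Candle:** it is about 1 mm from the mat centre, also upright.
- **Toggle:** it is fully on. The ball is at x = 524 mm, slightly past its starting "on" position of 522 mm.
- **Pots:** all four stand upright on the tray floor.
- **Everything else:** the bystanders looked unmoved by eye, and the arm was clear of everything.

**Disagreements between views:** the side camera's circle fits for the dock and mat differ from the top view by a few mm to about 15 mm. The side-view fits take in the rims and the objects standing on them, so I relied on the top view. My first estimate of the tray centre was about 4 mm off, and I corrected it before setting down the first pot. I saw no sign of anything being knocked aside.

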